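# Make the portable loudspeaker ready: driver, batteries, door

### The arm

A 6-joint arm with a two-finger parallel gripper is mounted at the origin on the work surface. World frame = base frame: x ahead of the robot, y to its left, z up, the work surface at z = 0. Lengths are in m, angles in rad, forces in N, time in s.
With the tool pointing down it reaches from about 0.35 to 0.725 m from the base axis. Payload 6 kg.
Tool frame: the origin (TCP) lies on the centre line of the jaws, within the pads' length; the fingertips stand 25 mm ahead of it and the grasp point (between the pads) lies 6 mm ahead of it (env.tip_extent is the distance from the TCP to the fingertips, in m); z points along the fingers, y is the line along which they close (so a half turn about z gives the same grasp; the last joint's range is limited). The gripper opens to 85 mm and grips with 20 to 120 N. Pads are 22 mm wide; open, the fingers measure 114 mm over their backs; the gripper's body (76 mm by 85 mm) begins 54 mm behind the grasp point. The pads swing forward as they close: fully open they stand 13 mm farther back than shut.
Start: joints at [-0.869, 0.04, 0.085, 0, -1.615, -0.334], TCP at [0.216, -0.56, 0.256] pointing down, gripper open.
Joint ranges: [-2.56, 2.56], [-1.29, 2.01], [-1.08, 1.49], [-3.29, 1.98], [-2.81, -0.18], [-2.99, 2.99]. Speed limits (rad/s): [2.57, 2.57, 3.01, 3.14, 3.14, 3.14].

### API

Orientations are given as [roll, pitch, yaw] about the fixed x, y, z axes, in that order (R = Rz(yaw) Ry(pitch) Rx(roll)).
In Python, from cell import env, get_image, workorder, trace, place_of gives the robot as it stands.
- The arm moves only by the tool servo_tool, never from a script. Its arguments are lists of equal length, an entry for each row: "slide": the shift along the tool's x, y, z in m, a list of three; "spin": the turn about the tool's z in degrees; "hand": the finger opening in m, from 0 to 0.0854. A call has exactly 5 rows; each row shifts and turns the commanded pose from where the row before left it, along the tool's axes as they then stand; what a row does not reach is not made up. A row lasts 1/8 s, in which the tool goes at most 62.5 mm and 10.7 degrees, less where a joint would pass 70% of its speed; a pose out of reach is approached as far as the arm can. A call with a gripper value outside its range is refused whole. The fingers move at their own pace and stop on an object; "grip_force" is the grip in N (left out, the last holds). Time passes only in rows, so rows that do not move let the fingers close, or fill a call up. It gives the time, the measured TCP pose, the force, the opening and the grip force at its end, in the units of the state.
- env.get_state(): the state, without advancing time (a new reading comes with each control period).
- get_image(name): name is "scene" or "side" or "wrist"; returns a dict with "image" (384x512x3 uint8, red, green, blue), "fx", "fy", "cx", "cy" (pixels), "position" and "rotation" of the camera in the world; the wrist camera has in their place "hand_eye" (4x4, takes a point from camera to tool coordinates, whose origin is the TCP and whose axes are the flange's). Camera axes: x right, y down, z forward; pixel columns grow to the right and rows downward; lengths in m; the calibration is good to about 2 mm. A picture is of the moment at which its call begins: read the wrist's pose just before it. There is no depth.
- workorder.close_job(): hands the job in; it is judged then, once.
Trained networks look in the newest picture that a camera, given by its name, has taken for a name from the list of things; names that differ only in an ending like _2 or _b are one class to them, and where a whole thing is asked for, a point or a joint stands for the part that bears it (a point fixed in the world has none). Each returns a list of dicts, best first, with "score" (0 to 1); they miss things now and then, are a little off and sometimes report something else, mostly with a low value. They report only what shows in the picture. A call takes as long as a camera call.
- trace(camera, target): "pixels" (384x512 bool, what is visible of it).
- place_of(camera, target): "at" ([x, y, z] in m, in world coordinates, good to about 4 mm: a listed point, or the origin of a listed thing).
The state is a dict: "time": time; "qpos": joint angles; "qvel": joint speeds; "joint_efforts": joint torques, N m; "tcp_pos": TCP position; "orientation": TCP orientation; "wrist_force": force on the tool from outside, world axes, zero at the start; "moment": the same for the moment, N m; "width": finger opening in m; "grip_force": force on a finger pad.
Only numpy, scipy, OpenCV 4.12 (cv2) and the standard library are available. Lean on these libraries where they do the work, as an engineer would, in place of code of your own. Each camera call takes 0.05 s, during which the arm holds its last target. There are 200 camera calls.

### The job

Get this portable loudspeaker ready for screwing up and testing: turn the loose driver in its cut-out until the notch in its frame faces the white mark, pushing only on the frame and its ears and never on the delicate cone. Put every battery stick from the bench down into the battery bay, one to a well, contact end first with the red cap up, and then shut the battery door so that it snaps into its catch. Leave the multimeter, the solder spool and the screwdriver where they are.

Things in the scene. Friction and masses are not known exactly. Their poses are not given: they have to be found in the camera images.
- speaker: The portable loudspeaker, fixed on its back: dark box 210 (x) x 330 (y) x 125 mm high, orange corners, its baffle level and facing up at z = 125 mm. Origin: centre of its underside; x points away from the robot (within 0.2 rad), y to the left. Round driver on its right half, battery bay on its left. A carrying handle sticks out 42 mm from its far side at z = 70 mm.
- driver (a joint): Angle of the loose driver in its cut-out (rad, counter-clockwise seen from above, whole turns count on): 0 or a multiple of 2 pi means the notch faces the mark. It turns either way without end about a fixed upright axis; about 3 N sideways on an ear moves it, and it stops where it is left.
- cone: The driver's delicate dark cone with rubber surround and orange dust cap, 110 mm across, inside the frame and level with it; its origin lies on the driver's axis.
- driver_axis (a point): Point on the driver's turning axis, at the top of its frame. The frame is cast aluminium, 140 mm across, 12 mm thick, lying on the baffle (z = 125 to 137 mm), with a notch in its rim and four screw ears 22 mm wide and 12 mm thick that reach out to 92 mm from the axis. The flat baffle around it is clear to 100 mm from the axis.
- driver_notch (a point): Point on the driver 84 mm out from its axis, straight out from the middle of its notch, level with the top of its frame; turns with it. The notch is about 26 mm wide and 14 mm deep; the four ears stand at 45, 135, 225 and 315 degrees from it.
- driver_mark (a point): Point 84 mm out from the driver's axis above the white painted triangle on the baffle, on the side next to the robot, level with the top of the frame: driver_notch comes to this point when the notch faces the mark.
- bay_mouth (a point): Centre of the battery bay's mouth, level with the baffle; axes as speaker. The grey bay has four square wells, two by two, 46 mm apart, each 36 mm square with a 4 mm chamfer and 105 mm deep, upright, sides parallel to the speaker's.
- well1 (a point): Centre of the mouth of battery well 1 (near right seen from the robot), level with the baffle.
- well2 (a point): Centre of the mouth of battery well 2 (near left seen from the robot), level with the baffle.
- well3 (a point): Centre of the mouth of battery well 3 (far right seen from the robot), level with the baffle.
- well4 (a point): Centre of the mouth of battery well 4 (far left seen from the robot), level with the baffle.
- door (a joint): Opening angle of the battery door (rad): 0 shut and latched, 0.04 to 0.11 resting on its catch but not latched, 1.57 upright, 2.0 stop. An orange plate 110 (along the hinge) x 112 x 7 mm over the whole bay, hinged on the bay's far side: open it stands up beyond the wells, and it swings over towards the robot to shut. Its stiff hinge holds it where it is left.
- door_hinge (a point): Middle of the door's hinge axis, 58 mm beyond the bay's centre and 4 mm above the baffle; the axis runs along the speaker's y.
- door_edge (a point): Middle of the door's free edge, 114 mm from the hinge axis; moves with the door. Here a steel bar meets a spring ball catch, whose steel housing (16 x 30 x 21 mm high) stands on the baffle before the bay: the nearly shut door must be pressed down near this edge with about 8 N to snap in.
- mat: Thin green antistatic mat, 270 x 240 x 2 mm, fixed on the bench to the left of the speaker; the batteries lie on it at the start.
- stick1: Battery stick, 100 x 30 x 30 mm, 0.1 to 0.2 kg, blue with a red cap at one end and a black contact end with two brass contacts at the other; origin at its centre, x runs lengthwise from the contact end to the red cap. At the start it lies flat on the mat, cap roughly towards the robot (within 0.4 rad). Three or all four of the sticks are present.
- stick2: Battery stick, 100 x 30 x 30 mm, 0.1 to 0.2 kg, blue with a red cap at one end and a black contact end with two brass contacts at the other; origin at its centre, x runs lengthwise from the contact end to the red cap. At the start it lies flat on the mat, cap roughly towards the robot (within 0.4 rad). Three or all four of the sticks are present.
- stick3: Battery stick, 100 x 30 x 30 mm, 0.1 to 0.2 kg, blue with a red cap at one end and a black contact end with two brass contacts at the other; origin at its centre, x runs lengthwise from the contact end to the red cap. At the start it lies flat on the mat, cap roughly towards the robot (within 0.4 rad). Three or all four of the sticks are present.
- stick4: Battery stick, 100 x 30 x 30 mm, 0.1 to 0.2 kg, blue with a red cap at one end and a black contact end with two brass contacts at the other; origin at its centre, x runs lengthwise from the contact end to the red cap. At the start it lies flat on the mat, cap roughly towards the robot (within 0.4 rad). Three or all four of the sticks are present.
- meter: Bystander: yellow multimeter, 180 x 85 x 36 mm, on the bench to the right of the speaker.
- spool: Bystander: metal solder spool, 64 mm across, 50 mm high, standing on the bench to the right of the speaker.
- driver_tool: Bystander: screwdriver, 190 mm long, 30 mm thick, lying across the bench between the robot and the speaker.

How it is judged:
By the outcome, as a careful person would: the job done as asked, in the order asked, and still so for the second after the job is handed in, with the robot touching nothing.
Of stick1, stick2, stick3, stick4 only 3 to 4 are there at a start; the rules pass over those that are not, and their reading is None.
At some moment in a run one of stick1, stick2, stick3, stick4 may be knocked a few centimetres aside while the robot is not near it.
Once in a run the grip may slacken for a moment while it holds something.
It also fails if it takes over 210 s, if anything falls off the work surface, if the arm or the gripper's body presses on something with over 40 N, if the wrist force passes 120 N, or if a joint passes its speed limit or range.

## Working session

There is one attempt and no reset: what is moved stays moved. The work goes in short steps, Python scripts to look and compute and a tool call to move; the robot and the scene stay as the last step left them, time stands still between calls to the robot, and variables do not carry over. Pictures are saved under pics/ and viewed, at most 14 in all, crops included, and the job is handed in when it is done.

Besides the shell and the picture viewer there is one more tool, called after "Call:" as name(argument=value, ...), one argument or row to a line, values as JSON. servo_tool: Moves the arm, as the interface text tells. Its arguments: {"type":"object","properties":{"slide":{"type":"array","items":{"type":"array","items":{"type":"number"}}},"spin":{"type":"array","items":{"type":"number"}},"hand":{"type":"array","items":{"type":"number"}},"grip_force":{"type":"number"}},"required":["slide","spin","hand"]}

```bash
ls; mkdir -p pics
python3 - <<'E'
from cell import env,get_image,place_of,trace
import cv2,numpy as np
s=env.get_state();print(s['tcp_pos'],s['orientation'],s['width'],s['time'],env.tip_extent)
for c in ['scene','side']:
    im=get_image(c);cv2.imwrite(f'pics/{c}0.png',im['image'][:,:,::-1]);print(c,im['position'],im['rotation'],im['fx'])
    for t in ['speaker','driver_axis','driver_notch','driver_mark','bay_mouth','well1','well2','well3','well4','door_hinge','door_edge','stick1']:
        print(t,[(np.round(d['at'],4).tolist(),round(d['score'],2)) for d in place_of(c,t)][:5])
E
```

```text
pics
[ 0.21573412 -0.55956534  0.25527818] [ 3.13983459e+00 -9.22731627e-05 -2.77373267e+00] 0.08529866690826274 0.0 0.025
scene [ 1.08011041 -0.26367979  1.0376802 ] [-2.58340152  0.0037654   1.26403048] 361.4070669174088
speaker [([0.5965, -0.1599, 0.001], 0.69), ([0.6535, -0.0597, 0.1289], 0.38), ([0.4812, 0.3817, 0.0143], 0.26)]
driver_axis [([0.5996, -0.2189, 0.1336], 0.63)]
driver_notch [([0.5374, -0.2768, 0.1409], 0.97), ([0.5972, -0.0581, 0.1225], 0.37)]
driver_mark [([0.5149, -0.2147, 0.1442], 0.91), ([0.4727, 0.2591, 0.0164], 0.67)]
bay_mouth [([0.5958, -0.0604, 0.125], 0.88), ([0.5797, -0.0361, 0.1298], 0.59), ([0.6718, -0.0585, 0.2431], 0.48)]
well1 [([0.6232, -0.0795, 0.1227], 0.87), ([0.6197, -0.0331, 0.1252], 0.82), ([0.5779, -0.0832, 0.1213], 0.8), ([0.5793, -0.033, 0.1293], 0.55)]
well2 [([0.6232, -0.0795, 0.1227], 0.87), ([0.6197, -0.0331, 0.1252], 0.82), ([0.5779, -0.0832, 0.1213], 0.8), ([0.5793, -0.033, 0.1293], 0.55)]
well3 [([0.6232, -0.0795, 0.1227], 0.87), ([0.6197, -0.0331, 0.1252], 0.82), ([0.5779, -0.0832, 0.1213], 0.8), ([0.5793, -0.033, 0.1293], 0.55)]
w
[... 1208 characters left out ...]
[0.6242, -0.0848, 0.1233], 0.63), ([0.5781, -0.0853, 0.1251], 0.58), ([0.5394, -0.2797, 0.1397], 0.27)]
well3 [([0.6243, -0.0349, 0.1225], 0.92), ([0.5774, -0.0351, 0.1256], 0.84), ([0.6242, -0.0848, 0.1233], 0.63), ([0.5781, -0.0853, 0.1251], 0.58), ([0.5394, -0.2797, 0.1397], 0.27)]
well4 [([0.6243, -0.0349, 0.1225], 0.92), ([0.5774, -0.0351, 0.1256], 0.84), ([0.6242, -0.0848, 0.1233], 0.63), ([0.5781, -0.0853, 0.1251], 0.58), ([0.5394, -0.2797, 0.1397], 0.27)]
door_hinge [([0.6646, -0.0546, 0.1254], 0.94)]
door_edge [([0.6704, -0.064, 0.2447], 0.78)]
stick1 [([0.4752, 0.2574, 0.0185], 0.91), ([0.5879, 0.258, 0.018], 0.8), ([0.4848, 0.3821, 0.0163], 0.73), ([0.5899, 0.3708, 0.0153], 0.68)]
```

View pics/scene0.png

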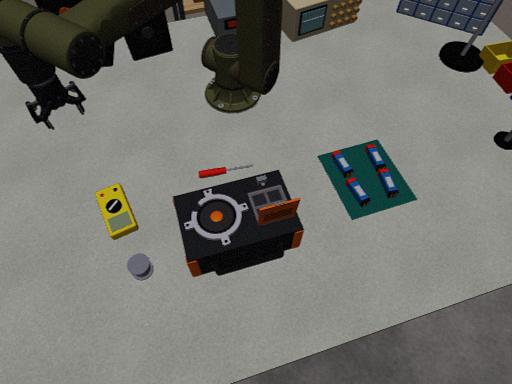

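View pics/side0.png

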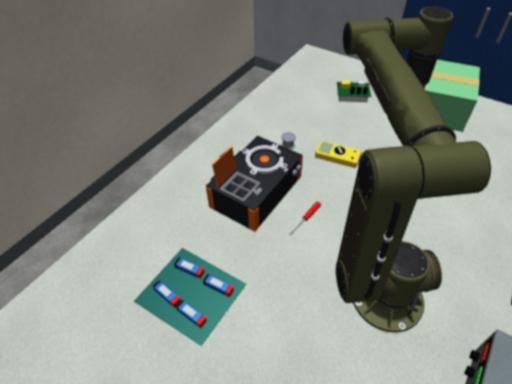

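The scene picture shows the driver at pixel (217,216) with its notch at about 225° and its ears at 0/90/180/270°. The door is upright at (277,210). Four sticks lie on the mat around (365,175) with their caps towards the robot, and the screwdriver is at (225,170). The side picture agrees. The driver must turn about -45°. I'll move over it for a closer look.

Call:
servo_tool(
  slide=[
    [0,0,0],
    [0,0,0],
    [-0.036,0.045,-0.009],
    [-0.036,0.045,-0.009],
    [-0.036,0.045,-0.009],
  ],
  spin=[10.5,10.6,0,0,0],
  hand=[0.036,0.036,0.036,0.036,0.036],
)

```text
time: 1.92
tcp_pos: [0.3245, -0.4236, 0.2836]
orientation: [-3.141, 0.0, 3.14]
wrist_force: [0.4, -0.0, 0.5]
width: 0.0361
grip_force: 0.0
```

Call:
servo_tool(
  slide=[
    [-0.036,0.045,-0.009],
    [-0.036,0.045,-0.009],
    [-0.036,0.045,-0.009],
    [-0.036,0.045,-0.009],
    [-0.036,0.045,-0.009],
  ],
  spin=[0,0,0,0,0],
  hand=[0.036,0.036,0.036,0.036,0.036],
)

```text
time: 2.55
tcp_pos: [0.5048, -0.1983, 0.3289]
orientation: [3.142, 0.001, 3.141]
wrist_force: [-0.3, -0.4, -0.2]
width: 0.0357
grip_force: 0.0
```

```bash
cat > h.py <<'E'
from cell import env,get_image,place_of,trace
import cv2,numpy as np
from scipy.spatial.transform import Rotation as R
def st():
    s=env.get_state();print('t %.2f'%s['time'],'tcp',np.round(s['tcp_pos'],4),'yaw %.1f'%np.degrees(s['orientation'][2]),'F',np.round(s['wrist_force'],1),'w %.4f'%s['width'],'g %.1f'%s['grip_force']);return s
def cam(name,save=None):
    s=env.get_state();im=get_image(name)
    if save: cv2.imwrite('pics/'+save,im['image'][:,:,::-1])
    if name=='wrist':
        T=np.eye(4);T[:3,:3]=R.from_euler('xyz',s['orientation']).as_matrix();T[:3,3]=s['tcp_pos'];T=T@np.array(im['hand_eye']);im['P'],im['R']=T[:3,3],T[:3,:3]
    else: im['P']=np.array(im['position']);im['R']=R.from_euler('xyz',im['rotation']).as_matrix()
    return im
def ray(im,px,z):
    "world points of pixels px (n,2) at height z"
    px=np.atleast_2d(px).astype(float)
    d=np.c_[(px[:,0]-im['cx'])/im['fx'],(px[:,1]-im['cy'])/im['fy'],np.ones(len(px))]@im['R'].T
    return im['P']+d*((z-im['P'][2])/d[:,2])[:,None]
def look(c,*ts,n=4):
    for t in ts: print(c,t,[(np.round(d['at'],4).tolist(),round(d['score'],2)) for d in place_of(c,t)][:n])
def rect(c,im,t,z,n=4):
    "mask outline -> min-area rectangle at height z"
    for d in trace(c,t)[:n]:
        cn=max(cv2.findContours(d['pixels'].astype(np.uint8),0,2)[0],key=cv2.contourArea)[:,0]
        w=ray(im,cn,z)[:,:2];c_,sz,a=cv2.minAreaRect((w*1000).astype(np.float32))
        print(t,'score %.2f'%d['score'],'ctr',np.round(c_,1),'size',np.round(sz,1),'ang %.1f'%a,'n',len(cn))
E
python3 - <<'E'
from h import *
s=st();print(np.round(s['qpos'],2))
im=cam('wrist','w1.png');print(np.round(im['hand_eye'],3),im['fx'],im['P'])
look('wrist','driver_axis','driver_notch','driver_mark','bay_mouth','well1','door_hinge','speaker')
E
```

```text
t 2.55 tcp [ 0.5048 -0.1983  0.3289] yaw 180.0 F [-0.3 -0.4 -0.2] w 0.0357 g 0.0
[-0.   -0.09  0.09 -0.   -1.75 -1.57]
[[-0.001 -0.948 -0.319  0.083]
 [ 1.    -0.001 -0.002  0.   ]
 [ 0.002 -0.319  0.948 -0.117]
 [ 0.     0.     0.     1.   ]] 288.959523742865 [ 0.42129626 -0.19790056  0.44585248]
wrist driver_axis [([0.5983, -0.2172, 0.1364], 0.92), ([0.6584, -0.058, 0.1338], 0.68)]
wrist driver_notch []
wrist driver_mark [([0.5102, -0.2141, 0.1357], 0.78)]
wrist bay_mouth []
wrist well1 [([0.5815, -0.0785, 0.1255], 0.8), ([0.577, -0.0314, 0.1277], 0.79), ([0.6217, -0.0826, 0.1264], 0.71), ([0.6244, -0.0382, 0.1279], 0.62)]
wrist door_hinge [([0.6598, -0.0612, 0.1304], 0.8), ([0.5735, -0.0301, 0.1247], 0.71)]
wrist speaker [([0.5949, -0.1597, -0.0007], 0.71)]
```

View pics/w1.png

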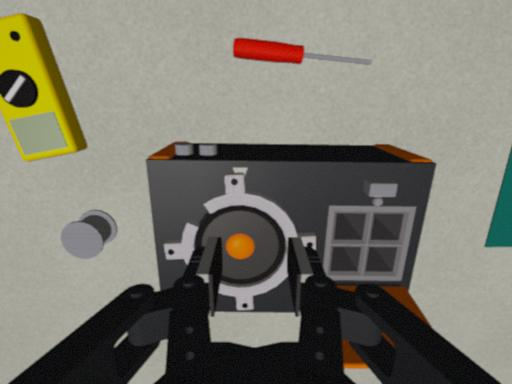

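The picture is robot-side up and shows the dust cap at (240,246), the white mark at (240,170), the near ear at (234,183), the notch at about (203,205) and the bay grid around (370,243). I'll compute their positions.

Run:
```python
from h import *
im=cam('wrist')
g=im['image'].astype(int)
o=(g[...,0]>180)&(g[...,1]>70)&(g[...,1]<170)&(g[...,2]<90); o[:225]=0;o[268:]=0;o[:,:220]=0;o[:,265:]=0
ys,xs=np.nonzero(o);print('cap px',xs.mean(),ys.mean(),ray(im,(xs.mean(),ys.mean()),.139))
for n,p,z in [('ear hole',(234.5,183),.137),('ear L',(172,252),.137),('ear far',(244,304),.137),('mark',(240,170),.125),('ear R',(306,242),.137),('baffle nl',(150,159),.125),('baffle nr',(431,162),.125),('bay nl',(329,207),.125),('bay nr',(415,207),.125),('bay fl',(322,277),.125),('bay fr',(405,283),.125)]:
    print(n,np.round(ray(im,p,z)[0],4))
c=cv2.resize(im['image'][140:320,130:440],None,fx=2.5,fy=2.5,interpolation=cv2.INTER_CUBIC);cv2.imwrite('pics/w1c.png',c[:,:,::-1])
```

```text
cap px 241.8648111332008 247.5168986083499 [[ 0.59230365 -0.21621339  0.139     ]]
ear hole [ 0.5124 -0.2232  0.137 ]
ear L [ 0.5993 -0.301   0.137 ]
ear far [ 0.6758 -0.2149  0.137 ]
mark [ 0.5006 -0.2174  0.125 ]
ear R [ 0.5862 -0.1396  0.137 ]
baffle nl [ 0.4875 -0.3185  0.125 ]
baffle nr [ 0.4919 -0.0016  0.125 ]
bay nl [ 0.5461 -0.1124  0.125 ]
bay nr [ 0.5464 -0.0102  0.125 ]
bay fl [ 0.6435 -0.1137  0.125 ]
bay fr [ 0.6529 -0.0047  0.125 ]
```

View pics/w1c.png

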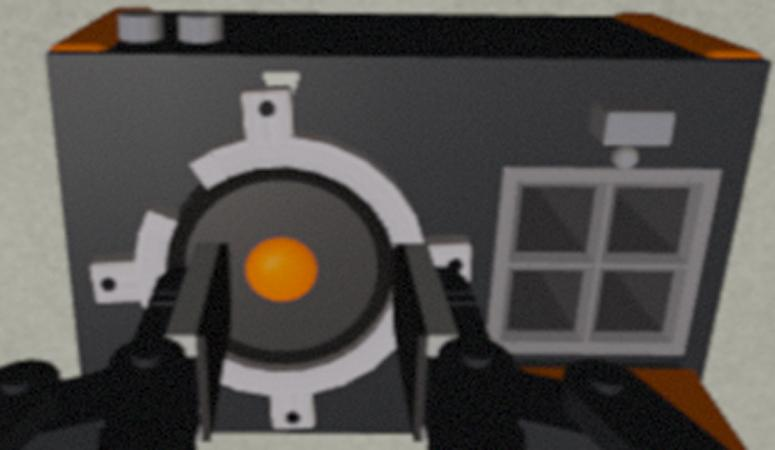

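Call:
servo_tool(
  slide=[
    [-0.0065,-0.0245,0.02],
    [0,0,0.05],
    [0,0,0.05],
    [0,0,0.04],
    [0,0,0.015],
  ],
  spin=[-3,0,0,0,0],
  hand=[0.036,0.036,0.036,0.036,0.036],
)

```text
time: 3.62
tcp_pos: [0.5089, -0.225, 0.1507]
orientation: [3.141, -0.004, -3.091]
wrist_force: [-1.6, 0.2, 0.2]
width: 0.036
grip_force: 0.0
```

Run:
```python
from h import *
st();im=cam('wrist');c=cv2.resize(im['image'],(768,576));cv2.imwrite('pics/w2.png',c[:,:,::-1])
```

```text
t 3.62 tcp [ 0.5089 -0.225   0.1507] yaw -177.1 F [-1.6  0.2  0.2] w 0.0360 g 0.0
```

View pics/w2.png

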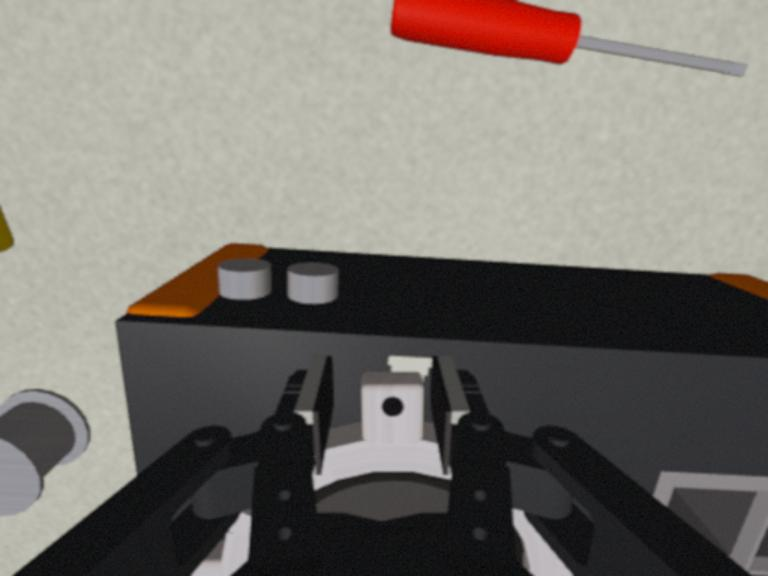

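The ear sits between the fingers at (392,405) in the 1.5x enlarged view. I'll narrow the opening and sweep the ear clockwise along its arc.

Call:
servo_tool(
  slide=[
    [0,0,-0.002],
    [0,0,0],
    [-0.0003,0.0076,0],
    [-0.0003,0.0076,0],
    [-0.0003,0.0076,0],
  ],
  spin=[0,0,5,5,5],
  hand=[0.026,0.026,0.026,0.026,0.026],
)

```text
time: 4.3
tcp_pos: [0.5123, -0.2025, 0.1574]
orientation: [-3.14, 0.002, 2.928]
wrist_force: [-1.4, -2.6, 0.6]
width: 0.0263
grip_force: 1.5
```

Call:
servo_tool(
  slide=[
    [-0.0003,0.0076,0],
    [-0.0003,0.0076,0],
    [-0.0003,0.0076,0],
    [-0.0003,0.0076,0],
    [-0.0003,0.0076,0],
  ],
  spin=[5,5,5,5,5],
  hand=[0.026,0.026,0.026,0.026,0.026],
)

```text
time: 4.92
tcp_pos: [0.5276, -0.1679, 0.1571]
orientation: [-3.141, 0.001, 2.492]
wrist_force: [-4.0, -0.9, 0.7]
width: 0.0258
grip_force: 1.5
```

Call:
servo_tool(
  slide=[
    [-0.0003,0.0076,0],
    [-0.0003,0.0068,0],
    [0,0,0],
    [0,0,0],
    [0,0,0],
  ],
  spin=[5,4.5,0,0,0],
  hand=[0.026,0.026,0.02,0.02,0.02],
  grip_force=20,
)

```text
time: 5.55
tcp_pos: [0.5377, -0.1565, 0.1569]
orientation: [3.14, 0.002, 2.331]
wrist_force: [-3.0, 4.0, 6.5]
width: 0.0211
grip_force: 19.6
```

Call:
servo_tool(
  slide=[
    [0,0,0],
    [0,0,0],
    [0,0,0],
    [0,0,0],
    [0,0,0],
  ],
  spin=[0,0,0,0,0],
  hand=[0.02,0.02,0.034,0.034,0.034],
)

```text
time: 6.18
tcp_pos: [0.5372, -0.1568, 0.155]
orientation: [-3.141, -0.0, 2.33]
wrist_force: [0.5, -0.1, -0.0]
width: 0.034
grip_force: 0.0
```

Call:
servo_tool(
  slide=[
    [0,0,-0.04],
    [0,0,-0.05],
    [0,0,-0.04],
    [0.02,0,0],
    [0,0,0],
  ],
  spin=[0,0,0,0,0],
  hand=[0.034,0.034,0.034,0.034,0.034],
)

```text
time: 6.8
tcp_pos: [0.5233, -0.1417, 0.2859]
orientation: [3.14, 0.001, 2.33]
wrist_force: [0.0, -0.6, 0.2]
width: 0.0343
grip_force: 0.0
```

Run:
```python
from h import *
st();im=cam('wrist');c=cv2.resize(im['image'],(768,576));cv2.imwrite('pics/w3.png',c[:,:,::-1])
look('wrist','driver_axis','driver_notch','driver_mark')
for c in ['scene','side']: cam(c); look(c,'driver_axis','driver_notch','driver_mark','stick1')
```

```text
t 6.80 tcp [ 0.5233 -0.1417  0.2859] yaw 133.5 F [ 0.  -0.6  0.2] w 0.0343 g 0.0
wrist driver_axis [([0.5976, -0.2169, 0.1371], 0.76)]
wrist driver_notch [([0.3721, -0.1328, -0.0016], 0.73), ([0.6008, -0.214, 0.1238], 0.31)]
wrist driver_mark []
scene driver_axis [([0.5993, -0.2142, 0.1356], 0.75)]
scene driver_notch [([0.5113, -0.2177, 0.1389], 0.75), ([0.6713, -0.0572, 0.2399], 0.43), ([0.5996, -0.2157, 0.1256], 0.42), ([0.5912, 0.3692, 0.0156], 0.29)]
scene driver_mark [([0.5139, -0.2147, 0.1408], 0.88), ([0.5998, -0.1573, 0.0002], 0.21)]
scene stick1 [([0.5874, 0.2625, 0.0164], 0.87), ([0.591, 0.3659, 0.0164], 0.82), ([0.4828, 0.3798, 0.018], 0.75), ([0.4716, 0.26, 0.0171], 0.51)]
side driver_axis [([0.5952, -0.216, 0.135], 0.97), ([0.4702, 0.2583, 0.0207], 0.39)]
side driver_notch [([0.5099, -0.2178, 0.1388], 0.79), ([0.5967, -0.2146, 0.1242], 0.28)]
side driver_mark [([0.5134, -0.2132, 0.1331], 0.92), ([0.5936, -0.162, -0.003], 0.24)]
side stick1 [([0.4709, 0.2579, 0.019], 0.87), ([0.5897, 0.3677, 0.0167], 0.87), ([0.5924, 0.2584, 0.0158], 0.86), ([0.4871, 0.3773, 0.0164], 0.73)]
```

View pics/w3.png

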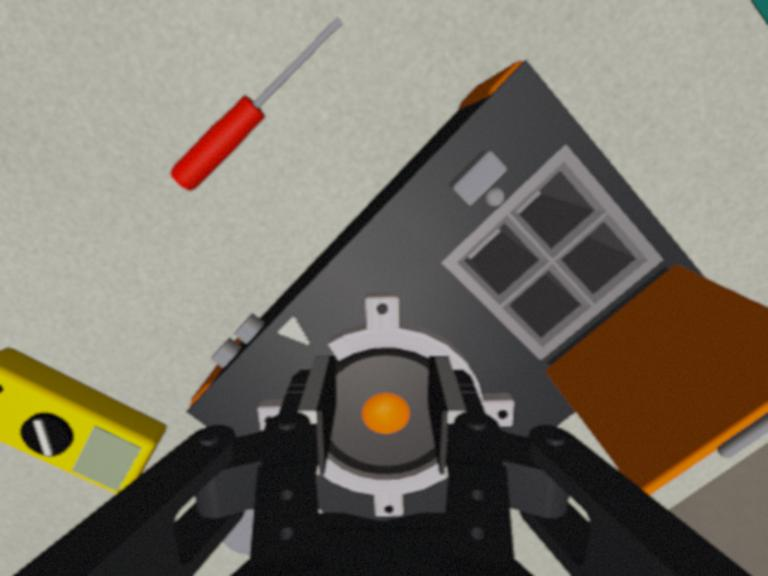

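The white triangle is at (293,331), the ear holes are at (382,308), (388,509) and (503,413), and the bay frame corners are at (567,147), (443,263), (541,358) and (663,260). The notch is close to the mark, so I'll compute the residual angle.

Run:
```python
from h import *
im=cam('wrist')
r=lambda p,z:ray(im,np.array(p)/1.5,z)[0][:2]
A=(r((382,308),.137)+r((388,509),.137))/2
v=r((382,308),.137)-r((388,509),.137);eang=np.degrees(np.arctan2(v[1],v[0]))
print('axis',A,'ear',eang,'=> notch',eang+45)
# mark by thresholding
g=im['image'].astype(int);m=(g.min(2)>170);
m2=np.zeros_like(m);m2[208:234,182:210]=m[208:234,182:210];ys,xs=np.nonzero(m2);
M=r((xs.mean()*1.5,ys.mean()*1.5),.125);d=M-A;print(len(xs),'mark',M,np.degrees(np.arctan2(d[1],d[0]))%360,np.hypot(*d))
ap=r((310,345),.125)-A;print('apex ang',np.degrees(np.arctan2(ap[1],ap[0]))%360)
B=[r(p,.125) for p in [(443,263),(567,147),(663,260),(541,358)]];print(np.round(B,4),'ctr',np.mean(B,0))
for i,j in[(0,1),(3,2),(0,3),(1,2)]:
  v=B[j]-B[i];print(np.degrees(np.arctan2(v[1],v[0])),np.hypot(*v))
e=[r(p,.125) for p in[(192,408),(526,62)]];v=e[1]-e[0];print('edge',e,np.degrees(np.arctan2(v[1],v[0])),np.hypot(*v))
```

```text
axis [ 0.59582424 -0.21629037] ear 135.02316496397376 => notch 180.02316496397376
132 mark [ 0.50598192 -0.21516853] 179.2845993839802 0.08984932220038638
apex ang 179.4725909280913
[[ 0.547  -0.1094]
 [ 0.5492 -0.0069]
 [ 0.6509 -0.0082]
 [ 0.6482 -0.1101]] ctr [ 0.59881905 -0.0586555 ]
88.77589409673134 0.1025165370103652
88.49657753597636 0.10190361946445925
-0.4034626262890669 0.10122535149367148
-0.7533734596055397 0.10171517906190582
edge [array([ 0.49171682, -0.31557513]), array([0.49565842, 0.0062707 ])] 89.29834162752314 0.3218699620172331
```

The notch reads about 0.7–1° short of the mark. I'll make a small nudge on the same ear, then go and look at the mat.

Call:
servo_tool(
  slide=[
    [-0.02,0,0],
    [0,0,0.05],
    [0,0,0.05],
    [0,0,0.03],
    [0,0,0],
  ],
  spin=[0,0,0,0,0],
  hand=[0.034,0.034,0.034,0.034,0.034],
)

```text
time: 8.18
tcp_pos: [0.5364, -0.1567, 0.1539]
orientation: [-3.139, -0.002, 2.33]
wrist_force: [-0.3, -0.2, 0.3]
width: 0.0339
grip_force: 0.0
```

Call:
servo_tool(
  slide=[
    [0,0.002,0],
    [0,0,0],
    [0,0,0],
    [0,0,0],
    [0,0,0],
  ],
  spin=[1,0,0,0,0],
  hand=[0.034,0.02,0.02,0.02,0.02],
)

```text
time: 8.8
tcp_pos: [0.5393, -0.1553, 0.1572]
orientation: [3.14, 0.002, 2.312]
wrist_force: [-1.8, 1.7, 6.7]
width: 0.0211
grip_force: 19.8
```

Call:
servo_tool(
  slide=[
    [0,0,0],
    [0,0,0],
    [0,0,-0.04],
    [0,0,-0.05],
    [0,0,-0.05],
  ],
  spin=[0,0,0,0,0],
  hand=[0.034,0.034,0.034,0.034,0.034],
)

```text
time: 9.43
tcp_pos: [0.5384, -0.1553, 0.2964]
orientation: [-3.141, -0.001, 2.312]
wrist_force: [1.0, 0.4, -0.1]
width: 0.0337
grip_force: 0.0
```

Call:
servo_tool(
  slide=[
    [0,0,0],
    [0,0,0],
    [0,0,0],
    [0,0,0],
    [0,0,0],
  ],
  spin=[-9.5,-9.5,-9.5,-9.5,-9.5],
  hand=[0.05,0.05,0.05,0.05,0.05],
)

```text
time: 10.05
tcp_pos: [0.5387, -0.1553, 0.2949]
orientation: [3.141, -0.001, -3.137]
wrist_force: [-0.3, -0.1, 0.8]
width: 0.0499
grip_force: 0.0
```

Call:
servo_tool(
  slide=[
    [0.008,0.055,-0.005],
    [0.008,0.055,-0.005],
    [0.008,0.055,-0.005],
    [0.008,0.055,-0.005],
    [0.008,0.055,-0.005],
  ],
  spin=[0,0,0,0,0],
  hand=[0.05,0.05,0.05,0.05,0.05],
)

```text
time: 10.68
tcp_pos: [0.4982, 0.1215, 0.3203]
orientation: [3.141, -0.0, 3.141]
wrist_force: [0.6, 0.2, 1.1]
width: 0.05
grip_force: 0.0
```

Call:
servo_tool(
  slide=[
    [0.008,0.055,-0.005],
    [0.008,0.055,-0.005],
    [0.008,0.055,-0.005],
    [0,0,0],
    [0,0,0],
  ],
  spin=[0,0,0,0,0],
  hand=[0.05,0.05,0.05,0.05,0.05],
)

```text
time: 11.3
tcp_pos: [0.4749, 0.2848, 0.335]
orientation: [-3.141, -0.0, -3.142]
wrist_force: [0.3, -1.3, -1.1]
width: 0.0497
grip_force: 0.0
```

Run:
```python
from h import *
st();im=cam('wrist');cv2.imwrite('pics/w4.png',im['image'][:,:,::-1])
look('wrist','stick1')
rect('wrist',im,'stick1',.03)
```

```text
t 11.30 tcp [0.4749 0.2848 0.335 ] yaw -180.0 F [ 0.3 -1.3 -1.1] w 0.0497 g 0.0
wrist stick1 [([0.5881, 0.2593, 0.0189], 0.95), ([0.483, 0.377, 0.0127], 0.68), ([0.5915, 0.3704, 0.0181], 0.6), ([0.4682, 0.2597, 0.0168], 0.56)]
stick1 score 0.96 ctr [478.7 377.1] size [ 34.3 100.8] ang 86.6 n 55
stick1 score 0.58 ctr [467.9 258.5] size [100.5  31.2] ang 4.8 n 42
stick1 score 0.58 ctr [583.2 366.9] size [ 34.4 106.1] ang 83.0 n 60
stick1 score 0.57 ctr [584.2 259.1] size [106.9  33.2] ang 7.8 n 43
```

View pics/w4.png

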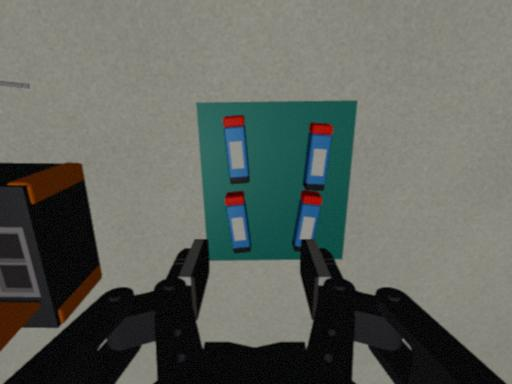

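Four sticks: upper left at (236,150), lower left at (238,222), upper right at (318,157) and lower right at (308,222), all with red caps towards the robot, matching the mask rectangles. I'll grasp the upper-left stick near its cap with a light grip so it can swing upright.

Call:
servo_tool(
  slide=[
    [0.041,-0.029,0.02],
    [0,0,0.055],
    [0,0,0.06],
    [0,0,0.06],
    [0,0,0.055],
  ],
  spin=[-4.8,0,0,0,0],
  hand=[0.05,0.05,0.05,0.05,0.05],
)

```text
time: 12.08
tcp_pos: [0.4339, 0.2546, 0.0836]
orientation: [3.141, 0.0, -3.06]
wrist_force: [0.2, 0.5, 0.0]
width: 0.0502
grip_force: 0.0
```

Call:
servo_tool(
  slide=[
    [0,0,0.035],
    [0,0,0.016],
    [0,0,0],
    [0,0,0],
    [0,0,0],
  ],
  spin=[0,0,0,0,0],
  hand=[0.05,0.05,0.02,0.02,0.02],
  grip_force=20,
)

```text
time: 12.7
tcp_pos: [0.4343, 0.2563, 0.0356]
orientation: [3.14, 0.001, -3.058]
wrist_force: [-0.7, -0.5, -0.9]
width: 0.0293
grip_force: 25.9
```

Call:
servo_tool(
  slide=[
    [0,0,0],
    [0,0,-0.03],
    [0,0,-0.05],
    [0,0,-0.05],
    [0,0,-0.05],
  ],
  spin=[0,0,0,0,0],
  hand=[0.02,0.02,0.02,0.02,0.02],
)

```text
time: 13.32
tcp_pos: [0.4337, 0.2556, 0.2163]
orientation: [3.141, 0.0, -3.058]
wrist_force: [1.1, -0.0, -2.3]
width: 0.0296
grip_force: 25.9
```

Run:
```python
from h import *
st()
im=cam('side');look('side','stick1');a=cv2.resize(im['image'][200:360,120:330],(400,304))
im=cam('wrist');b=cv2.resize(im['image'],(400,300));
cv2.imwrite('pics/w5.png',np.vstack([a[:300],b])[:,:,::-1])
```

```text
t 13.32 tcp [0.4337 0.2556 0.2163] yaw -175.2 F [ 1.1 -0.  -2.3] w 0.0296 g 25.9
side stick1 [([0.5902, 0.3706, 0.0161], 0.89), ([0.4836, 0.3771, 0.0165], 0.81), ([0.5931, 0.2571, 0.0167], 0.7), ([0.4727, 0.2573, 0.2029], 0.43)]
```

View pics/w5.png

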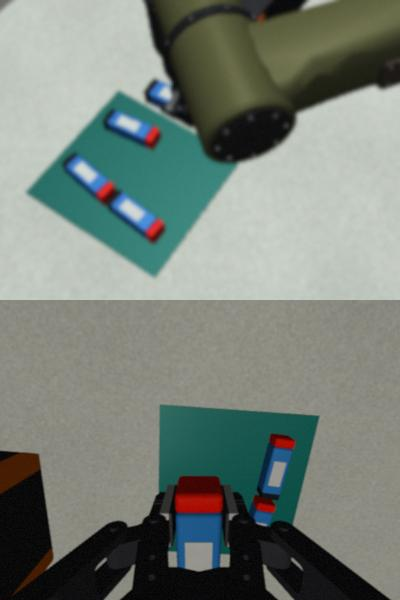

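The stick hangs rigidly level in the grip, with its cap between the fingers at (200,495). I'll go low over the mat and ease the grip by width so the contact end can sag.

Call:
servo_tool(
  slide=[
    [0,0,0.05],
    [0,0,0.05],
    [0,0,0.04],
    [0,0,0],
    [0,0,0],
  ],
  spin=[0,0,0,0,0],
  hand=[0.02,0.02,0.02,0.02,0.0292],
)

```text
time: 14.1
tcp_pos: [0.4345, 0.2562, 0.0759]
orientation: [3.141, 0.002, -3.058]
wrist_force: [0.1, 0.5, 0.0]
width: 0.0294
grip_force: 25.9
```

Call:
servo_tool(
  slide=[
    [0,0,0],
    [0,0,0],
    [0,0,0],
    [0,0,0],
    [0,0,0],
  ],
  spin=[0,0,0,0,0],
  hand=[0.0292,0.0292,0.0292,0.0292,0.0292],
)

```text
time: 14.72
tcp_pos: [0.4338, 0.2558, 0.0743]
orientation: [3.142, -0.0, -3.058]
wrist_force: [-0.1, -0.0, -2.1]
width: 0.0298
grip_force: 25.9
```

Call:
servo_tool(
  slide=[
    [0,0,0],
    [0,0,0],
    [0,0,0],
    [0,0,0],
    [0,0,0],
  ],
  spin=[0,0,0,0,0],
  hand=[0.0296,0.0296,0.0296,0.0296,0.0296],
)

```text
time: 15.35
tcp_pos: [0.4339, 0.2558, 0.0743]
orientation: [3.141, -0.0, -3.058]
wrist_force: [-0.3, -0.1, -1.6]
width: 0.0298
grip_force: 17.4
```

Run:
```python
from h import *
st()
im=cam('wrist');rect('wrist',im,'stick1',.07);look('wrist','stick1')
cam('side');look('side','stick1')
```

```text
t 15.35 tcp [0.4339 0.2558 0.0743] yaw -175.2 F [-0.3 -0.1 -1.6] w 0.0298 g 17.4
stick1 score 0.78 ctr [442.7 256.9] size [71.7 29.7] ang 4.1 n 79
stick1 score 0.76 ctr [432.4 341.6] size [35.5 59. ] ang 86.4 n 162
stick1 score 0.45 ctr [494.1 323.6] size [12.  12.3] ang 4.8 n 20
wrist stick1 [([0.468, 0.2618, 0.0595], 0.83), ([0.4821, 0.3769, 0.0145], 0.66)]
side stick1 [([0.588, 0.259, 0.0189], 0.91), ([0.485, 0.3796, 0.0157], 0.81), ([0.5901, 0.3678, 0.0112], 0.76), ([0.4725, 0.26, 0.0568], 0.68)]
```

Call:
servo_tool(
  slide=[
    [0,0,0],
    [0,0,0],
    [0,0,0],
    [0,0,0],
    [0,0,0],
  ],
  spin=[0,0,0,0,0],
  hand=[0.0299,0.0299,0.0299,0.0299,0.0299],
)

```text
time: 16.23
tcp_pos: [0.4339, 0.2558, 0.0744]
orientation: [3.141, 0.0, -3.058]
wrist_force: [0.1, 0.1, -0.3]
width: 0.0297
grip_force: 4.1
```

Call:
servo_tool(
  slide=[
    [0,0,0],
    [0,0,0],
    [0,0,0],
    [0,0,0],
    [0,0,0],
  ],
  spin=[0,0,0,0,0],
  hand=[0.0301,0.0301,0.0301,0.0301,0.0301],
)

```text
time: 16.85
tcp_pos: [0.4338, 0.2558, 0.0743]
orientation: [3.141, -0.0, -3.058]
wrist_force: [0.0, -0.4, -0.2]
width: 0.03
grip_force: 0.0
```

Run:
```python
from h import *
st()
im=cam('wrist');rect('wrist',im,'stick1',.07,n=1);look('wrist','stick1')
cam('side');look('side','stick1')
```

```text
t 16.85 tcp [0.4338 0.2558 0.0743] yaw -175.2 F [ 0.  -0.4 -0.2] w 0.0300 g 0.0
stick1 score 0.86 ctr [424.7 255.2] size [79.5 22.5] ang 5.1 n 74
wrist stick1 [([0.4523, 0.2592, 0.0183], 0.93), ([0.4805, 0.3756, 0.0121], 0.78)]
side stick1 [([0.5904, 0.2561, 0.0197], 0.88), ([0.4828, 0.3797, 0.0147], 0.86), ([0.5367, 0.3183, 0.0006], 0.56), ([0.4551, 0.2578, 0.0218], 0.45)]
```

The stick pivoted down onto the mat when the squeeze fell to about 4 N. I'll check how it lies now.

Run:
```python
from h import *
st();im=cam('wrist')
a=cv2.resize(im['image'][200:,130:380],(500,368));im=cam('side');b=cv2.resize(im['image'][240:340,130:266],(500,368))
cv2.imwrite('pics/w6.png',np.hstack([a,b])[:,100:900,::-1])
```

```text
t 17.10 tcp [0.4339 0.2558 0.0743] yaw -175.2 F [-0.3 -0.   0.3] w 0.0301 g 0.0
```

View pics/w6.png

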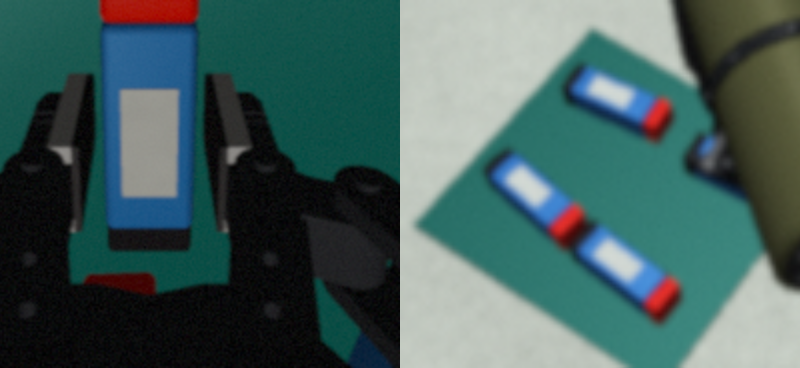

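It lies flat at about (0.453,0.258), between the open fingers. I'll re-grip near the cap and raise it along an arc at about 4 N with its contact end resting on the mat, then grip hard once it is upright.

Call:
servo_tool(
  slide=[
    [0.014,0.001,0],
    [0,0,0],
    [0,0,0.025],
    [0,0,0.015],
    [0,0,0],
  ],
  spin=[0,0,0,0,0],
  hand=[0.05,0.05,0.05,0.05,0.02],
)

```text
time: 17.82
tcp_pos: [0.4192, 0.2549, 0.0331]
orientation: [-3.14, -0.002, -3.058]
wrist_force: [-0.4, 0.5, 0.7]
width: 0.033
grip_force: 0.0
```

Call:
servo_tool(
  slide=[
    [0,0,0],
    [0,0,0],
    [0,0,0],
    [0,0,0],
    [0,0,0],
  ],
  spin=[0,0,0,0,0],
  hand=[0.02,0.02,0.0299,0.0299,0.0299],
)

```text
time: 18.45
tcp_pos: [0.4199, 0.2557, 0.0345]
orientation: [3.141, 0.0, -3.058]
wrist_force: [-0.5, 1.2, -0.1]
width: 0.0301
grip_force: 4.5
```

Call:
servo_tool(
  slide=[
    [-0.004,0,-0.014],
    [-0.007,0,-0.013],
    [-0.009,0,-0.0115],
    [-0.011,0,-0.0095],
    [-0.012,0,-0.0075],
  ],
  spin=[0,0,0,0,0],
  hand=[0.0299,0.0299,0.0299,0.0299,0.0299],
)

```text
time: 19.08
tcp_pos: [0.4636, 0.2593, 0.0905]
orientation: [3.141, 0.0, -3.058]
wrist_force: [-0.2, 0.7, -1.4]
width: 0.03
grip_force: 4.1
```

Run:
```python
from h import *
st();im=cam('wrist');cv2.imwrite('pics/w7.png',im['image'][:,:,::-1]);look('wrist','stick1');cam('side');look('side','stick1')
```

```text
t 19.07 tcp [0.4636 0.2593 0.0905] yaw -175.2 F [-0.2  0.7 -1.4] w 0.0300 g 4.1
wrist stick1 [([0.5883, 0.3728, 0.0164], 0.97), ([0.4823, 0.261, 0.0507], 0.8), ([0.589, 0.2567, 0.0183], 0.76)]
side stick1 [([0.5896, 0.2584, 0.0205], 0.64), ([0.4845, 0.3797, 0.017], 0.6), ([0.5907, 0.3695, 0.018], 0.58)]
```

View pics/w7.png

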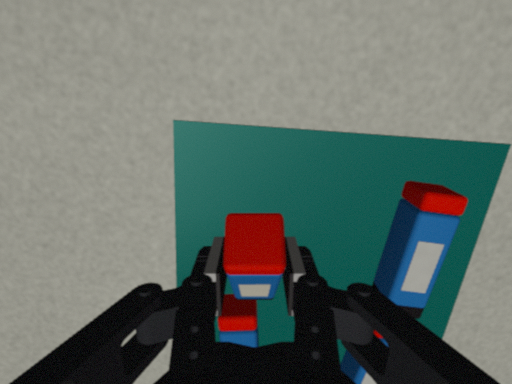

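It works: the cap top is now visible at (254,245), and the stick is about 60° down from level. I'll continue the arc, lift clear to let it hang, then grip firmly.

Call:
servo_tool(
  slide=[
    [-0.012,0,-0.006],
    [-0.012,0,-0.004],
    [-0.012,0,-0.003],
    [0,0,-0.003],
    [0,0,-0.003],
  ],
  spin=[0,0,0,0,0],
  hand=[0.0299,0.0299,0.0299,0.0299,0.0299],
)

```text
time: 19.9
tcp_pos: [0.4985, 0.2621, 0.1086]
orientation: [-3.141, -0.001, -3.059]
wrist_force: [-0.3, -0.6, -2.4]
width: 0.0297
grip_force: 4.0
```

Call:
servo_tool(
  slide=[
    [0,0,0],
    [0,0,0],
    [0,0,0],
    [0,0,-0.04],
    [0,0,-0.04],
  ],
  spin=[0,0,0,0,0],
  hand=[0.0299,0.02,0.02,0.02,0.02],
  grip_force=50,
)

```text
time: 20.52
tcp_pos: [0.4983, 0.2619, 0.1894]
orientation: [-3.141, -0.001, -3.058]
wrist_force: [0.2, 0.4, -1.1]
width: 0.0288
grip_force: 50.4
```

Run:
```python
from h import *
s=st();im=cam('wrist');look('wrist','stick1')
# red cap top rectangle in the image
g=im['image'].astype(int);m=((g[...,0]>150)&(g[...,1]<60)&(g[...,2]<60)).astype(np.uint8)
for c in cv2.findContours(m,0,2)[0]:
    if cv2.contourArea(c)>300: print('red',cv2.boundingRect(c),cv2.minAreaRect(c))
cam('side');look('side','stick1')
```

```text
t 20.52 tcp [0.4983 0.2619 0.1894] yaw -175.2 F [ 0.2  0.4 -1.1] w 0.0288 g 50.4
wrist stick1 [([0.4827, 0.3803, 0.0157], 0.82), ([0.5045, 0.261, 0.1387], 0.63), ([0.591, 0.3705, 0.0154], 0.61)]
red (225, 218, 58, 57) ((253.5, 246.0), (56.0, 57.0), 90.0)
red (372, 125, 30, 16) ((386.47998046875, 132.13999938964844), (28.991378784179688, 12.869343757629395), 8.13010311126709)
side stick1 [([0.5908, 0.3692, 0.0125], 0.88), ([0.4849, 0.3807, 0.0168], 0.8), ([0.5925, 0.2599, 0.0192], 0.48)]
```

```bash
cat >> h.py <<'E'
def proj(im,p):
    q=(np.atleast_2d(p)-im['P'])@im['R'];return np.c_[q[:,0]/q[:,2]*im['fx']+im['cx'],q[:,1]/q[:,2]*im['fy']+im['cy']]
def uprightfit(im,s):
    "fit tilt (about tool y) and height of the held stick to the mask of stick/red seen by the wrist camera"
    from scipy.optimize import minimize
    g=im['image'].astype(int);m=((g[...,0]>110)&(g[...,1]<60)&(g[...,2]<60)).astype(np.uint8)
    c=[c for c in cv2.findContours(m,0,2)[0] if cv2.contourArea(c)>300 and abs(c[:,0,0].mean()-255)<25]
    x,y,w,h=cv2.boundingRect(max(c,key=cv2.contourArea));obs=np.array([x,x+w-1,y,y+h-1])
    Rt=R.from_euler('xyz',s['orientation']).as_matrix();G=s['tcp_pos']+Rt@[0,0,.006]
    def f(v,cap=.012):
        a,u,xo=v  # tilt, cap top above grasp, offset along tool x
        # stick axis (contact->cap) : -tool z tilted towards +tool x by a
        ax=-Rt[:,2]*np.cos(a)+Rt[:,0]*np.sin(a);n=Rt[:,0]*np.cos(a)+Rt[:,2]*np.sin(a)
        pts=[G+ax*(u-k)+n*(i*.015+xo)+Rt[:,1]*j*.015 for k in(0,cap) for i in(-1,1) for j in(-1,1)]
        P=proj(im,pts);return np.array([P[:4,0].min(),P[:4,0].max(),P[:,1].min(),P[:,1].max()])
    print('red box',obs)
    for a in (-.2,-.1,0,.1,.2):
        r=minimize(lambda v:((f([a,*v])-obs)**2).sum()+(v[1]/.002)**2,[.0,0]);print('tilt',a,'captop-grasp %.4f xo %.4f cost %.1f'%(*r.x,r.fun))
E
python3 - <<'E'
from h import *
s=st();im=cam('wrist');uprightfit(im,s)
a=cv2.resize(im['image'][180:340,170:340],(510,480));cv2.imwrite('pics/w8.png',a[:,:,::-1])
E
```

```text
t 20.73 tcp [0.4986 0.2625 0.1894] yaw -175.2 F [-0.7  0.7 -2.8] w 0.0287 g 50.6
red box [224 284 215 275]
tilt -0.2 captop-grasp -0.0114 xo 0.0027 cost 5.3
tilt -0.1 captop-grasp -0.0126 xo 0.0035 cost 5.0
tilt 0 captop-grasp -0.0133 xo 0.0048 cost 8.6
tilt 0.1 captop-grasp -0.0132 xo 0.0066 cost 15.2
tilt 0.2 captop-grasp -0.0118 xo 0.0088 cost 24.5
```

View pics/w8.png

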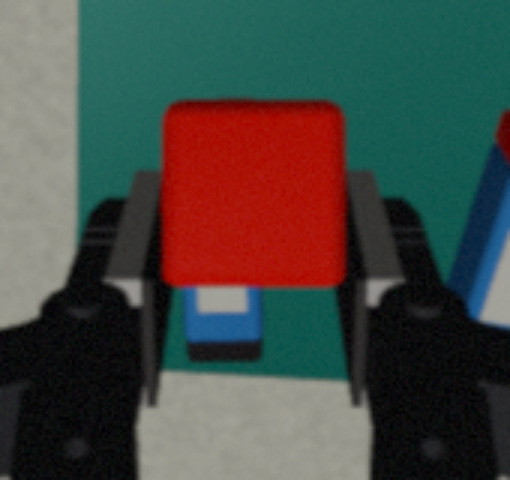

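The red end face shows square-on at (254,245) with no side face visible. That means the stick is still tilted about 28°, cap towards the robot, and held at the fingertips. I'll back off from the neighbouring stick, touch the contact end down, and push the cap upright.

Call:
servo_tool(
  slide=[
    [0.04,0,0.03],
    [0,0,0.035],
    [0,0,0.018],
    [0,0,0],
    [0,0,0],
  ],
  spin=[0,0,0,0,0],
  hand=[0.02,0.02,0.02,0.02,0.02],
  grip_force=20,
)

```text
time: 21.4
tcp_pos: [0.4589, 0.2589, 0.1057]
orientation: [-3.141, -0.0, -3.059]
wrist_force: [-0.8, 1.4, -2.1]
width: 0.029
grip_force: 50.9
```

Call:
servo_tool(
  slide=[
    [0,0,0],
    [0,0,0],
    [-0.01,0,0.002],
    [-0.01,0,0],
    [-0.01,0,0],
  ],
  spin=[0,0,0,0,0],
  hand=[0.0298,0.0298,0.0298,0.0298,0.0298],
)

```text
time: 22.02
tcp_pos: [0.4895, 0.2613, 0.1037]
orientation: [-3.141, -0.0, -3.058]
wrist_force: [-0.1, -0.5, -0.8]
width: 0.0299
grip_force: 8.2
```

Call:
servo_tool(
  slide=[
    [-0.01,0,0],
    [-0.003,0,0],
    [0,0,0],
    [0,0,0],
    [0,0,0],
  ],
  spin=[0,0,0,0,0],
  hand=[0.0298,0.0298,0.0298,0.0298,0.0298],
)

```text
time: 22.65
tcp_pos: [0.5014, 0.2625, 0.104]
orientation: [3.141, 0.0, -3.058]
wrist_force: [0.4, -0.2, -1.5]
width: 0.0299
grip_force: 8.2
```

Run:
```python
from h import *
s=st();im=cam('wrist');look('wrist','stick1')
a=cv2.resize(im['image'][150:350,130:370],(600,500));cv2.imwrite('pics/w9.png',a[:,:,::-1])
```

```text
t 22.65 tcp [0.5014 0.2625 0.104 ] yaw -175.2 F [ 0.4 -0.2 -1.5] w 0.0299 g 8.2
wrist stick1 [([0.5954, 0.2545, 0.0176], 0.67), ([0.4811, 0.3786, 0.0165], 0.64), ([0.5055, 0.2646, 0.0563], 0.64)]
```

View pics/w9.png

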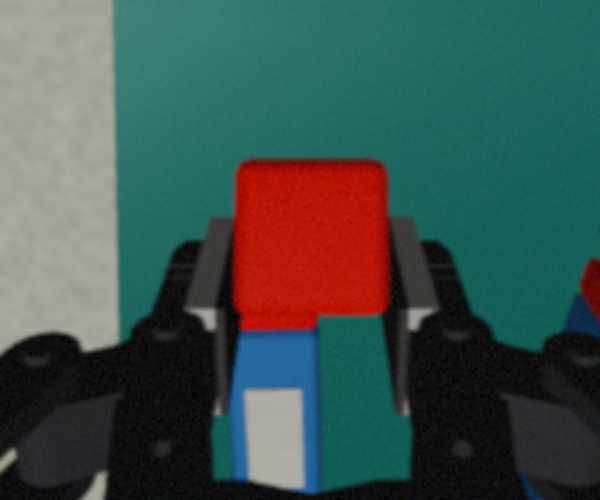

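The tilt is unchanged because the contact end barely touched. I'll back off again, press slightly lower with a lighter grip, and repeat.

Call:
servo_tool(
  slide=[
    [0.025,0,0],
    [0.02,0,0],
    [0,0,0.006],
    [0,0,0],
    [0,0,0.002],
  ],
  spin=[0,0,0,0,0],
  hand=[0.0296,0.0296,0.0296,0.0299,0.0299],
)

```text
time: 23.38
tcp_pos: [0.458, 0.2591, 0.0988]
orientation: [3.14, 0.004, -3.058]
wrist_force: [-0.8, -0.9, 7.3]
width: 0.0301
grip_force: 5.8
```

Call:
servo_tool(
  slide=[
    [-0.008,0,0.001],
    [-0.008,0,0],
    [-0.008,0,0],
    [-0.008,0,0],
    [-0.008,0,0],
  ],
  spin=[0,0,0,0,0],
  hand=[0.0299,0.0299,0.0299,0.0299,0.0299],
)

```text
time: 24.0
tcp_pos: [0.4966, 0.2619, 0.0939]
orientation: [-3.141, -0.001, -3.058]
wrist_force: [-0.7, 0.1, -0.4]
width: 0.0302
grip_force: 5.2
```

```bash
cat >> h.py <<'E'
def redbox(im):
    "red blob between the fingers: row profile of red and of blue along the middle column, to tell end face from side face"
    g=im['image'].astype(int);c=g[150:384,246:262].mean(1)
    lab=''.join('R' if r>110 and g_<70 and b<70 else 'B' if b>90 and r<90 else 'W' if min(r,g_,b)>110 else 'g' if g_>50 and r<60 else '.' for r,g_,b in c)
    import itertools;row=150
    for k,v in itertools.groupby(lab):
        n=len(list(v));print(k,row,row+n-1,end='; ');row+=n
    m=((g[...,0]>110)&(g[...,1]<70)&(g[...,2]<70));r=np.nonzero(m[:,250])[0];mid=int(np.median(r));cc=np.nonzero(m[mid,200:310])[0]+200;print('red cols',cc.min(),cc.max())
def tilt(im,s,cap=None):
    "tilt if only the end face shows: rows give x,z; use width for depth"
    pass
E
python3 - <<'E'
from h import *
s=st();im=cam('wrist');look('wrist','stick1');redbox(im)
E
```

```text
t 24.00 tcp [0.4966 0.2619 0.0939] yaw -175.2 F [-0.7  0.1 -0.4] w 0.0302 g 5.2
wrist stick1 [([0.592, 0.3736, 0.0169], 0.93), ([0.4863, 0.2629, 0.0547], 0.92), ([0.4839, 0.3778, 0.0145], 0.74), ([0.5958, 0.2572, 0.0189], 0.61)]
B 150 178; g 179 179; . 180 217; B 218 221; . 222 229; R 230 294; . 295 295; B 296 346; . 347 383; red cols 221 287
```

```bash
cat >> h.py <<'E'
def stickfit(im,s,verbose=1):
    "held stick: fit tilt etc. to silhouette mask (trace) in columns between the fingers"
    from scipy.optimize import minimize
    ms=[d['pixels'] for d in trace('wrist','stick1')]
    ms=[m for m in ms if m[:,240:268].sum()>600 and abs(np.nonzero(m)[1].mean()-254)<25]
    if not ms: print('no mask');return
    m=max(ms,key=lambda m:m.sum()).astype(np.uint8)
    n,l,st_,_=cv2.connectedComponentsWithStats(m);k=1+np.argmax(st_[1:,4]);m=(l==k)
    rows=np.nonzero(m)[0];print('mask rows',rows.min(),rows.max(),'cols',np.nonzero(m)[1].min(),np.nonzero(m)[1].max())
    Rt=R.from_euler('xyz',s['orientation']).as_matrix();G=np.array(s['tcp_pos'])+Rt@[0,0,.006]
    V=slice(100,300)
    def ren(v):
        a,u,xo=v;ax=-Rt[:,2]*np.cos(a)+Rt[:,0]*np.sin(a);nn=Rt[:,0]*np.cos(a)+Rt[:,2]*np.sin(a)
        pts=np.array([G+ax*(u-k)+nn*i*.015+Rt[:,0]*xo+Rt[:,1]*j*.015 for k in(0,.1) for i in(-1,1) for j in(-1,1)])
        im_=np.zeros(m.shape,np.uint8);h=cv2.convexHull((proj(im,pts)*16).astype(np.int32));cv2.fillConvexPoly(im_,h,1,shift=4);return im_.astype(bool)
    best=[]
    for a in np.arange(-.6,.61,.1):
        for u in (-.015,-.005,.005,.015,.025):
            for xo in (-.01,0,.01):
                r=ren((a,u,xo));best.append(((r^m)[V,226:282].sum(),a,u,xo))
    best.sort();out=[]
    for b in best[:3]:
        r=minimize(lambda v:(ren(v)^m)[V,226:282].sum()+(v[2]/.004)**2*10,b[1:],method='Nelder-Mead',options=dict(initial_simplex=np.array(b[1:])+np.array([[0,0,0],[.08,0,0],[0,.006,0],[0,0,.006]])));out.append((r.fun,*np.round(r.x,4)))
    print('cost,tilt(+ = cap to tool +x/robot),captop-grasp,xo:',sorted(out)[:2])
E
python3 - <<'E'
from h import *
s=st();im=cam('wrist');stickfit(im,s)
E
```

```text
t 24.10 tcp [0.4969 0.2618 0.094 ] yaw -175.3 F [-0.1  0.2 -1.2] w 0.0296 g 5.1
mask rows 180 290 cols 220 289
cost,tilt(+ = cap to tool +x/robot),captop-grasp,xo: [(np.float64(85.06861756964187), np.float64(0.0381), np.float64(0.0042), np.float64(0.0087)), (np.float64(100.98762504079886), np.float64(0.0187), np.float64(0.0004), np.float64(0.0063))]
```

The fit shows the stick upright (tilt about 0.03 rad), standing on the mat with its cap top at z≈0.10. I'll grip hard and lift.

Call:
servo_tool(
  slide=[
    [0,0,0],
    [0,0,0],
    [0,0,0],
    [0,0,-0.04],
    [0,0,-0.05],
  ],
  spin=[0,0,0,0,0],
  hand=[0.02,0.02,0.02,0.02,0.02],
  grip_force=60,
)

```text
time: 24.82
tcp_pos: [0.4959, 0.2616, 0.1847]
orientation: [-3.14, -0.002, -3.058]
wrist_force: [0.4, 1.2, -1.8]
width: 0.0293
grip_force: 59.5
```

Call:
servo_tool(
  slide=[
    [0,0,-0.05],
    [0,0,-0.02],
    [0,0,0],
    [0,0,0],
    [0,0,0],
  ],
  spin=[0,0,5.5,0,0],
  hand=[0.02,0.02,0.02,0.02,0.02],
)

```text
time: 25.45
tcp_pos: [0.4963, 0.2619, 0.2538]
orientation: [-3.141, -0.001, 3.131]
wrist_force: [-0.8, -0.4, -1.0]
width: 0.0292
grip_force: 59.5
```

Run:
```python
from h import *
s=st();im=cam('wrist');stickfit(im,s);redbox(im);look('wrist','stick1')
```

```text
t 25.45 tcp [0.4963 0.2619 0.2538] yaw 179.4 F [-0.8 -0.4 -1. ] w 0.0292 g 59.5
mask rows 180 290 cols 220 288
cost,tilt(+ = cap to tool +x/robot),captop-grasp,xo: [(np.float64(98.93651993242128), np.float64(0.034), np.float64(0.0032), np.float64(0.0077)), (np.float64(105.07176374923738), np.float64(0.0334), np.float64(0.005), np.float64(0.0088))]
B 150 177; g 178 179; . 180 218; B 219 220; g 221 221; . 222 230; R 231 289; W 290 345; . 346 383; red cols 221 287
wrist stick1 [([0.4825, 0.2634, 0.2148], 0.98), ([0.5895, 0.3728, 0.0158], 0.82), ([0.4853, 0.3785, 0.0149], 0.55)]
```

Run:
```python
from h import *
s=st();im=cam('wrist')
ms=[d['pixels'] for d in trace('wrist','stick1')];m=max(ms,key=lambda m:m[150:300,240:268].sum())
for r in range(176,296,6):
    c=np.nonzero(m[r])[0];print(r,(c.min(),c.max()) if len(c) else None,im['image'][r,250:258].mean(0).astype(int),end=' | ')
print()
Rt=R.from_euler('xyz',s['orientation']).as_matrix();G=np.array(s['tcp_pos'])+Rt@[0,0,.006]
for a in(-.3,-.2,-.1,0):
  for xo in (0,.008):
    u=.014;ax=-Rt[:,2]*np.cos(a)+Rt[:,0]*np.sin(a);n=Rt[:,0]*np.cos(a)+Rt[:,2]*np.sin(a)
    P=proj(im,[G+Rt[:,0]*xo+ax*(u-k)+n*i*.015+Rt[:,1]*j*.015 for k,i in((.1,1),(.015,1),(0,1),(0,-1)) for j in(-1,1)])
    print(a,xo,'rows',P[::2,1].round(),'widths',(P[1::2,0]-P[::2,0]).round())
```

```text
t 25.60 tcp [0.4965 0.2619 0.2543] yaw 179.3 F [ 0.1  1.1 -1.8] w 0.0287 g 59.5
176 None [ 38 101  91] | 182 (np.int64(235), np.int64(273)) [ 8 20 32] | 188 (np.int64(233), np.int64(276)) [ 7 28 49] | 194 (np.int64(232), np.int64(277)) [ 7 28 50] | 200 (np.int64(230), np.int64(279)) [ 8 29 50] | 206 (np.int64(228), np.int64(280)) [ 6 30 50] | 212 (np.int64(227), np.int64(282)) [ 7 29 49] | 218 (np.int64(225), np.int64(284)) [13 47 78] | 224 (np.int64(224), np.int64(285)) [65  4  4] | 230 (np.int64(222), np.int64(287)) [109   9   4] | 236 (np.int64(220), np.int64(289)) [167  23   9] | 242 (np.int64(221), np.int64(288)) [175  26  15] | 248 (np.int64(221), np.int64(288)) [175  26  15] | 254 (np.int64(221), np.int64(288)) [175  24  14] | 260 (np.int64(221), np.int64(288)) [175  20   7] | 266 (np.int64(222), np.int64(287)) [175  15   1] | 272 (np.int64(222), np.int64(287)) [175  18   5] | 278 (np.int64(223), np.int64(286)) [174  15   2] | 284 (np.int64(223), np.int64(286)) [174  13   0] | 290 None [151 123 113] | 
-0.3 0 rows [161. 250. 277. 316.] widths [42. 64. 70. 62.]
-0.3 0.008 rows [149. 235. 260. 303.] widths [43. 65. 72. 63.]
-0.2 0 rows [170. 248. 272. 317.] widths [41. 64. 70. 63.]
-0.2 0.008 rows [159. 233. 255. 304.] widths [42. 65. 72. 64.]
-0.1 0 rows [180. 247. 267. 318.] widths [40. 63. 70. 63.]
-0.1 0.008 rows [170. 231. 250. 304.] widths [41. 64. 71. 65.]
0 0 rows [190. 245. 262. 318.] widths [39. 62. 69. 64.]
0 0.008 rows [180. 230. 246. 304.] widths [40. 63. 71. 66.]
```

```bash
cat >> h.py <<'E'
def edgefit(im,s,verbose=0):
    "tilt/axial/offset of a held upright stick from its bottom edge row, front-top edge row, rear-top edge row and their widths"
    from scipy.optimize import least_squares
    ms=[d['pixels'] for d in trace('wrist','stick1')];m=max(ms,key=lambda m:m[150:300,240:268].sum())
    col=m[:,246:262].mean(1)>.5;r=np.nonzero(col[:320])[0]
    k=np.nonzero(np.diff(r)>3)[0]; r=r if len(k)==0 else max(np.split(r,k+1),key=len)
    red=im['image'][:,246:262,0].mean(1).astype(float);gr=np.gradient(cv2.GaussianBlur(red[:,None],(1,5),0)[:,0])
    isred=(red>45)&(im['image'][:,246:262,1].mean(1)<60)&(im['image'][:,246:262,2].mean(1)<60)
    rr=np.nonzero(isred[r.min():r.max()+1])[0]+r.min();bt=rr.min()
    e=bt+8+np.argmax(gr[bt+8:bt+40]) if red[bt+2]<130 else bt
    W=lambda q:np.ptp(np.nonzero(m[q])[0])+1.
    top=rr.max()
    obs=np.array([r.min()-.5,e,top+.5,W(r.min()+3)-1,W(e+3),W(top-4)])
    Rt=R.from_euler('xyz',s['orientation']).as_matrix();G=np.array(s['tcp_pos'])+Rt@[0,0,.006]
    def f(v):
        a,u,xo=v;ax=-Rt[:,2]*np.cos(a)+Rt[:,0]*np.sin(a);n=Rt[:,0]*np.cos(a)+Rt[:,2]*np.sin(a)
        P=proj(im,[G+Rt[:,0]*xo+ax*(u-k)+n*i*.015+Rt[:,1]*j*.015 for k,i in((.1,1),(0,1),(0,-1)) for j in(-1,1)])
        return np.r_[P[::2,1],P[1::2,0]-P[::2,0]]
    z=least_squares(lambda v:f(v)-obs,[0,.01,0]);print('obs',obs,'res',z.fun.round(1));print('tilt %.3f captop-grasp %.4f xo(at grasp, +tool x) %.4f'%tuple(z.x))
    a,u,xo=z.x;c=G+Rt[:,0]*xo+(-Rt[:,2]*np.cos(a)+Rt[:,0]*np.sin(a))*(u-.1);print('contact end centre',c.round(4))
E
python3 - <<'E'
from h import *
s=st();im=cam('wrist');edgefit(im,s)
E
```

```text
t 25.70 tcp [0.4965 0.262  0.2546] yaw 179.3 F [ 0.4  0.2 -1.1] w 0.0290 g 59.5
obs [179.5 230.  288.5  38.   68.   64. ] res [-0.1 -0.3  0.4  0.6 -0.3 -0.3]
tilt 0.055 captop-grasp 0.0077 xo(at grasp, +tool x) 0.0116
contact end centre [0.49   0.262  0.1564]
```

The edge fit is consistent: tilt 0.055 rad, contact-end centre at (0.490, 0.262, 0.156). I'll carry it over well 2.

Call:
servo_tool(
  slide=[
    [0,0,-0.015],
    [-0.015,-0.0495,0],
    [-0.015,-0.0495,0],
    [-0.015,-0.0495,0],
    [-0.015,-0.0495,0],
  ],
  spin=[0,0,0,0,0],
  hand=[0.02,0.02,0.02,0.02,0.02],
)

```text
time: 26.42
tcp_pos: [0.5545, 0.0617, 0.2713]
orientation: [3.141, 0.002, 3.129]
wrist_force: [1.4, 0.2, -1.6]
width: 0.0292
grip_force: 59.7
```

Call:
servo_tool(
  slide=[
    [-0.015,-0.049,0],
    [-0.015,-0.049,0],
    [0,0,0],
    [0,0,0],
    [0,0,0],
  ],
  spin=[0,0,0,0,0],
  hand=[0.02,0.02,0.02,0.02,0.02],
)

```text
time: 27.05
tcp_pos: [0.5828, -0.0342, 0.2704]
orientation: [3.141, 0.001, 3.13]
wrist_force: [0.4, 0.9, -0.7]
width: 0.0294
grip_force: 59.9
```

Run:
```python
from h import *
s=st();im=cam('wrist');edgefit(im,s);look('wrist','well1','bay_mouth','door_hinge')
cam('scene');look('scene','well1','stick1')
```

```text
t 27.05 tcp [ 0.5828 -0.0342  0.2704] yaw 179.3 F [ 0.4  0.9 -0.7] w 0.0294 g 59.9
obs [179.5 230.  289.5  38.   69.   64. ] res [-0.1 -0.1  0.2  0.8 -0.7  0.3]
tilt 0.056 captop-grasp 0.0088 xo(at grasp, +tool x) 0.0120
contact end centre [ 0.576  -0.0341  0.1733]
wrist well1 [([0.5744, -0.033, 0.1239], 0.92), ([0.6212, -0.0802, 0.1207], 0.61), ([0.5789, -0.0777, 0.1221], 0.55)]
wrist bay_mouth [([0.6013, -0.0597, 0.1262], 0.65), ([0.5126, -0.2131, 0.1397], 0.37)]
wrist door_hinge []
scene well1 [([0.5766, -0.0843, 0.1231], 0.89), ([0.5775, -0.035, 0.1276], 0.77), ([0.6188, -0.0812, 0.1246], 0.65), ([0.6189, -0.0322, 0.1247], 0.59)]
scene stick1 [([0.5917, 0.2575, 0.0181], 0.89), ([0.5957, 0.3658, 0.0164], 0.88), ([0.5766, -0.036, 0.2281], 0.6), ([0.4785, 0.3833, 0.0159], 0.56)]
```

Call:
servo_tool(
  slide=[
    [0,0,0.035],
    [0,0,0.015],
    [0,0,0.015],
    [-0.001,0,0.015],
    [-0.001,0,0.015],
  ],
  spin=[0,0,0,0,0],
  hand=[0.02,0.02,0.02,0.02,0.02],
)

```text
time: 28.08
tcp_pos: [0.5848, -0.0351, 0.1738]
orientation: [3.142, -0.0, 3.129]
wrist_force: [0.4, -0.2, -2.2]
width: 0.0295
grip_force: 60.3
```

Call:
servo_tool(
  slide=[
    [0,0,0.015],
    [0,0,0],
    [0,0,0],
    [0,0,0],
    [0,0,0],
  ],
  spin=[0,0,0,0,0],
  hand=[0.02,0.02,0.02,0.02,0.02],
)

```text
time: 28.7
tcp_pos: [0.5853, -0.035, 0.1597]
orientation: [3.141, 0.001, 3.129]
wrist_force: [4.9, 0.3, -4.0]
width: 0.0293
grip_force: 60.0
```

In the well with little force. Releasing, then backing up.

Call:
servo_tool(
  slide=[
    [0,0,0],
    [0,0,0],
    [0,0,0],
    [0,0,-0.03],
    [0,0,-0.05],
  ],
  spin=[0,0,0,0,0],
  hand=[0.05,0.05,0.05,0.05,0.05],
)

```text
time: 29.32
tcp_pos: [0.5838, -0.0352, 0.2387]
orientation: [-3.141, -0.005, 3.129]
wrist_force: [0.5, 0.0, 0.8]
width: 0.0498
grip_force: 0.0
```

Call:
servo_tool(
  slide=[
    [0.012,0.055,-0.03],
    [0.012,0.055,0],
    [0.012,0.055,0],
    [0.012,0.055,0],
    [0.012,0.055,0],
  ],
  spin=[0,0,0,0,0],
  hand=[0.05,0.05,0.05,0.05,0.05],
)

```text
time: 29.95
tcp_pos: [0.5278, 0.2411, 0.2696]
orientation: [3.141, 0.0, 3.129]
wrist_force: [0.7, -0.4, -0.5]
width: 0.0497
grip_force: 0.0
```

Run:
```python
from h import *
st();cam('scene');look('scene','stick1','well1');cam('side');look('side','stick1')
im=cam('wrist');look('wrist','stick1');rect('wrist',im,'stick1',.03)
```

```text
t 29.95 tcp [0.5278 0.2411 0.2696] yaw 179.3 F [ 0.7 -0.4 -0.5] w 0.0497 g 0.0
scene stick1 [([0.4769, 0.3826, 0.0179], 0.85), ([0.5959, 0.3681, 0.0172], 0.69), ([0.5914, 0.2599, 0.0155], 0.63), ([0.5827, -0.0352, 0.0708], 0.49)]
scene well1 [([0.6196, -0.0813, 0.1223], 0.77), ([0.6218, -0.0318, 0.1264], 0.77), ([0.5915, 0.3642, 0.017], 0.7), ([0.5782, -0.0348, 0.125], 0.61)]
side stick1 [([0.5947, 0.2573, 0.0189], 0.91), ([0.4835, 0.3794, 0.0185], 0.85), ([0.5905, 0.3666, 0.0142], 0.61), ([0.373, -0.1316, 0.002], 0.4)]
wrist stick1 [([0.4824, 0.3758, 0.0162], 0.84), ([0.5887, 0.3717, 0.016], 0.65), ([0.5953, 0.2561, 0.0178], 0.63)]
stick1 score 0.80 ctr [479.1 374.9] size [38.3 97.8] ang 85.8 n 72
stick1 score 0.77 ctr [584.3 364.3] size [ 39.1 103.8] ang 82.9 n 88
stick1 score 0.68 ctr [ 622.7 -106.1] size [ 9.4 39.5] ang 73.6 n 18
stick1 score 0.60 ctr [588.7 257.2] size [105.7  30.9] ang 5.7 n 46
```

Stick 1 is seated (centre z≈0.071, expected 0.07). Next I'll take the stick at (0.592,0.2575). I'll grasp it near the cap, carry it level back to the free near spot, and raise it there.

Call:
servo_tool(
  slide=[
    [-0.031,0.0135,0.02],
    [0,0,0.06],
    [0,0,0.06],
    [0,0,0.05],
    [0,0,0.03],
  ],
  spin=[-6.4,0,0,0,0],
  hand=[0.05,0.05,0.05,0.05,0.05],
)

```text
time: 30.98
tcp_pos: [0.559, 0.2506, 0.0461]
orientation: [-3.14, -0.003, -3.045]
wrist_force: [0.3, -0.6, 0.2]
width: 0.05
grip_force: 0.0
```

Call:
servo_tool(
  slide=[
    [0,0,0.015],
    [0,0,0],
    [0,0,0],
    [0,0,0],
    [0,0,0],
  ],
  spin=[0,0,0,0,0],
  hand=[0.05,0.02,0.02,0.02,0.02],
  grip_force=30,
)

```text
time: 31.6
tcp_pos: [0.5599, 0.2529, 0.035]
orientation: [3.141, 0.001, -3.042]
wrist_force: [-0.7, 0.0, 0.1]
width: 0.0294
grip_force: 33.8
```

Call:
servo_tool(
  slide=[
    [0,0,-0.03],
    [0.05,0,0],
    [0.05,0,0],
    [0.04,0,0],
    [0,0,0.029],
  ],
  spin=[0,0,0,0,0],
  hand=[0.02,0.02,0.02,0.02,0.02],
)

```text
time: 32.22
tcp_pos: [0.4202, 0.2405, 0.0384]
orientation: [3.136, 0.006, -3.04]
wrist_force: [0.5, 1.3, -0.9]
width: 0.0296
grip_force: 33.9
```

Call:
servo_tool(
  slide=[
    [0,0,0],
    [0,0,0],
    [0,0,0],
    [0,0,0],
    [0,0,0],
  ],
  spin=[0,0,0,0,0],
  hand=[0.02,0.0299,0.0299,0.0299,0.0299],
)

```text
time: 32.85
tcp_pos: [0.4205, 0.2387, 0.0352]
orientation: [-3.142, -0.0, -3.043]
wrist_force: [-0.7, 0.0, -0.2]
width: 0.0299
grip_force: 4.4
```

Call:
servo_tool(
  slide=[
    [-0.004,0,-0.014],
    [-0.007,0,-0.013],
    [-0.009,0,-0.0115],
    [-0.011,0,-0.0095],
    [-0.012,0,-0.0075],
  ],
  spin=[0,0,0,0,0],
  hand=[0.0299,0.0299,0.0299,0.0299,0.0299],
)

```text
time: 33.48
tcp_pos: [0.4641, 0.2432, 0.0915]
orientation: [3.141, 0.0, -3.043]
wrist_force: [-0.2, 1.0, -0.8]
width: 0.03
grip_force: 4.3
```

Call:
servo_tool(
  slide=[
    [-0.013,0,-0.003],
    [-0.013,0,0.002],
    [-0.013,0,0.002],
    [-0.013,0,0.001],
    [-0.012,0,0.001],
  ],
  spin=[0,0,0,0,0],
  hand=[0.0299,0.0299,0.0299,0.0299,0.0299],
)

```text
time: 34.1
tcp_pos: [0.5276, 0.2493, 0.0873]
orientation: [-3.141, -0.001, -3.043]
wrist_force: [0.0, 0.7, -0.9]
width: 0.0301
grip_force: 4.3
```

Run:
```python
from h import *
s=st();im=cam('wrist');look('wrist','stick1');edgefit(im,s)
```

```text
t 34.10 tcp [0.5276 0.2493 0.0873] yaw -174.3 F [ 0.   0.7 -0.9] w 0.0301 g 4.3
wrist stick1 [([0.4824, 0.3768, 0.015], 0.88), ([0.5616, 0.2505, 0.0683], 0.64)]
obs [220.5 248.  271.5  52.   62.   58. ] res [ -2.3 -15.1  16.5 -18.4  -7.1  -3. ]
tilt 0.333 captop-grasp -0.0155 xo(at grasp, +tool x) 0.0031
contact end centre [ 0.5621  0.2527 -0.0279]
```

The stick is only about 20° down this time, because it is lighter or grippier. I'll ease the squeeze a little more and let it sag.

Call:
servo_tool(
  slide=[
    [0.02,0,0],
    [0.02,0,0],
    [0,0,0],
    [0,0,0],
    [0,0,0],
  ],
  spin=[0,0,0,0,0],
  hand=[0.0299,0.0299,0.02993,0.02993,0.02993],
)

```text
time: 34.88
tcp_pos: [0.4875, 0.2456, 0.0882]
orientation: [3.141, 0.001, -3.043]
wrist_force: [-1.0, 1.1, 1.2]
width: 0.0295
grip_force: 3.2
```

Call:
servo_tool(
  slide=[
    [0,0,0],
    [0,0,0],
    [0,0,0],
    [0,0,0],
    [0,0,0],
  ],
  spin=[0,0,0,0,0],
  hand=[0.02995,0.02995,0.02995,0.02995,0.02995],
)

```text
time: 35.5
tcp_pos: [0.4871, 0.2454, 0.0877]
orientation: [3.141, 0.0, -3.043]
wrist_force: [-0.9, 1.3, 1.7]
width: 0.0302
grip_force: 2.6
```

Run:
```python
from h import *
s=st();im=cam('wrist');look('wrist','stick1')
```

```text
t 35.50 tcp [0.4871 0.2454 0.0877] yaw -174.3 F [-0.9  1.3  1.7] w 0.0302 g 2.6
wrist stick1 [([0.4811, 0.3784, 0.0145], 0.98), ([0.5871, 0.3701, 0.0169], 0.8), ([0.5107, 0.2473, 0.0487], 0.7)]
```

Call:
servo_tool(
  slide=[
    [-0.009,0,-0.002],
    [-0.009,0,-0.002],
    [-0.009,0,-0.001],
    [-0.009,0,0],
    [-0.009,0,0],
  ],
  spin=[0,0,0,0,0],
  hand=[0.02995,0.02995,0.02995,0.02995,0.02995],
)

```text
time: 36.22
tcp_pos: [0.5325, 0.2498, 0.0927]
orientation: [-3.142, -0.0, -3.043]
wrist_force: [-1.2, 0.4, 0.5]
width: 0.0302
grip_force: 2.1
```

Run:
```python
from h import *
s=st();im=cam('wrist');look('wrist','stick1');edgefit(im,s)
```

```text
t 36.23 tcp [0.5325 0.2498 0.0927] yaw -174.3 F [-1.2  0.4  0.5] w 0.0302 g 2.1
wrist stick1 [([0.5908, 0.3721, 0.0163], 0.76), ([0.481, 0.3785, 0.017], 0.71), ([0.5504, 0.2475, 0.0508], 0.67)]
obs [213.5 214.  274.5  57.   58.   60. ] res [ -0.2  -1.    1.1 -21.    3.5   2.5]
tilt 0.398 captop-grasp -0.0018 xo(at grasp, +tool x) 0.0159
contact end centre [ 0.5559  0.2521 -0.0072]
```

Call:
servo_tool(
  slide=[
    [0.025,0,0],
    [0.02,0,0],
    [0,0,0.005],
    [0,0,0.004],
    [-0.008,0,0.001],
  ],
  spin=[0,0,0,0,0],
  hand=[0.0299,0.0299,0.0299,0.0299,0.0299],
)

```text
time: 37.0
tcp_pos: [0.4952, 0.2463, 0.0825]
orientation: [3.142, -0.0, -3.042]
wrist_force: [-1.2, -0.2, 1.7]
width: 0.0302
grip_force: 3.0
```

Call:
servo_tool(
  slide=[
    [-0.008,0,0],
    [-0.008,0,0],
    [-0.008,0,0],
    [-0.008,0,0],
    [0,0,0],
  ],
  spin=[0,0,0,0,0],
  hand=[0.0299,0.0299,0.0299,0.0299,0.0299],
)

```text
time: 37.62
tcp_pos: [0.5274, 0.2492, 0.0823]
orientation: [-3.141, -0.0, -3.043]
wrist_force: [-0.4, -0.2, -0.3]
width: 0.0298
grip_force: 2.7
```

Run:
```python
from h import *
s=st();im=cam('wrist');look('wrist','stick1');edgefit(im,s)
```

```text
t 37.62 tcp [0.5274 0.2492 0.0823] yaw -174.4 F [-0.4 -0.2 -0.3] w 0.0298 g 2.7
wrist stick1 [([0.4801, 0.3775, 0.0137], 0.84), ([0.5888, 0.3731, 0.0152], 0.72), ([0.5473, 0.2464, 0.0476], 0.67)]
obs [207.5 208.  269.5  56.   57.   62. ] res [ -0.   -0.7   0.7 -19.8   5.1   0.8]
tilt 0.377 captop-grasp -0.0016 xo(at grasp, +tool x) 0.0188
contact end centre [ 0.5458  0.2511 -0.0182]
```

Call:
servo_tool(
  slide=[
    [0.02,0,-0.004],
    [0.02,0,0],
    [0,0,0.004],
    [-0.004,0,0.003],
    [-0.008,0,0.002],
  ],
  spin=[0,0,0,0,0],
  hand=[0.0298,0.0298,0.0298,0.0298,0.0298],
)

```text
time: 38.4
tcp_pos: [0.4997, 0.2468, 0.0779]
orientation: [3.141, 0.0, -3.042]
wrist_force: [-1.7, -0.1, 2.8]
width: 0.0296
grip_force: 5.4
```

Call:
servo_tool(
  slide=[
    [-0.008,0,0.0015],
    [-0.008,0,0.0015],
    [-0.008,0,0.0015],
    [-0.008,0,0.0015],
    [0,0,0],
  ],
  spin=[0,0,0,0,0],
  hand=[0.0298,0.0298,0.0298,0.0298,0.0298],
)

```text
time: 39.02
tcp_pos: [0.5313, 0.2496, 0.0711]
orientation: [-3.141, -0.0, -3.043]
wrist_force: [0.2, -0.5, -0.2]
width: 0.0299
grip_force: 5.0
```

Run:
```python
from h import *
s=st();im=cam('wrist');look('wrist','stick1');edgefit(im,s)
```

```text
t 39.02 tcp [0.5313 0.2496 0.0711] yaw -174.4 F [ 0.2 -0.5 -0.2] w 0.0299 g 5.0
wrist stick1 [([0.4829, 0.3795, 0.0149], 0.97), ([0.5533, 0.2496, 0.0396], 0.92), ([0.5924, 0.3731, 0.0154], 0.7)]
obs [206.5 246.  265.5  54.   64.   61. ] res [ -3.7 -16.4  19.  -19.5  -6.9  -5.1]
tilt 0.218 captop-grasp -0.0118 xo(at grasp, +tool x) 0.0044
contact end centre [ 0.551   0.2515 -0.044 ]
```

The mat is slippery, and the first stick had actually been braced against its neighbour. I'll use the mat's near edge (x≈0.402) as a stop: lift, carry the stick back, set the contact corner on the bench just before the edge, and pivot against it.

Call:
servo_tool(
  slide=[
    [0,0,0],
    [0,0,0],
    [0,0,-0.025],
    [0.06,0,0],
    [0.06,0,0],
  ],
  spin=[0,0,0,0,0],
  hand=[0.02,0.02,0.02,0.02,0.02],
  grip_force=30,
)

```text
time: 39.8
tcp_pos: [0.4103, 0.2375, 0.0964]
orientation: [-3.141, -0.001, -3.044]
wrist_force: [-1.4, 0.8, 0.9]
width: 0.0295
grip_force: 31.9
```

Call:
servo_tool(
  slide=[
    [0.06,0,0],
    [0.002,0.018,0],
    [0,0,0],
    [0,0,0],
    [0,0,0],
  ],
  spin=[0,0,0,0,0],
  hand=[0.02,0.02,0.02,0.02,0.02],
)

```text
time: 40.42
tcp_pos: [0.3484, 0.2494, 0.0961]
orientation: [-3.14, -0.001, -3.044]
wrist_force: [-0.3, -1.0, -0.5]
width: 0.0292
grip_force: 31.9
```

Run:
```python
from h import *
s=st();im=cam('wrist');look('wrist','stick1')
cam('side');look('side','stick1');cam('scene');look('scene','stick1','mat')
```

```text
t 40.42 tcp [0.3484 0.2494 0.0961] yaw -174.4 F [-0.3 -1.  -0.5] w 0.0292 g 31.9
wrist stick1 [([0.3705, 0.2499, 0.0657], 0.94)]
side stick1 [([0.3696, 0.2522, 0.0626], 0.77), ([0.4849, 0.3801, 0.0133], 0.71), ([0.5915, 0.366, 0.0184], 0.71)]
scene stick1 [([0.5949, 0.368, 0.0146], 0.84), ([0.3691, 0.2553, 0.0644], 0.82), ([0.4814, 0.379, 0.0191], 0.68), ([0.584, -0.0325, 0.071], 0.55)]
scene mat [([0.5362, 0.3195, 0.0026], 0.82), ([0.5829, -0.0341, 0.0678], 0.23)]
```

Call:
servo_tool(
  slide=[
    [0,0,0.012],
    [0,0,0.004],
    [0,0,0],
    [0,0,0.001],
    [-0.01,0,0],
  ],
  spin=[0,0,0,0,0],
  hand=[0.02,0.02,0.0299,0.0299,0.0299],
)

```text
time: 41.4
tcp_pos: [0.3581, 0.251, 0.08]
orientation: [3.141, 0.001, -3.042]
wrist_force: [-0.3, 0.1, -0.2]
width: 0.0301
grip_force: 4.2
```

Call:
servo_tool(
  slide=[
    [-0.008,0,-0.003],
    [-0.009,0,-0.003],
    [-0.009,0,-0.002],
    [-0.009,0,0],
    [-0.009,0,0],
  ],
  spin=[0,0,0,0,0],
  hand=[0.0299,0.0299,0.0299,0.0299,0.0299],
)

```text
time: 42.02
tcp_pos: [0.4023, 0.255, 0.0876]
orientation: [-3.142, -0.0, -3.043]
wrist_force: [0.2, 0.0, -2.7]
width: 0.03
grip_force: 4.2
```

Run:
```python
from h import *
s=st();im=cam('wrist');look('wrist','stick1');edgefit(im,s)
```

```text
t 42.02 tcp [0.4023 0.255  0.0876] yaw -174.3 F [ 0.2  0.  -2.7] w 0.0300 g 4.2
wrist stick1 [([0.4818, 0.3771, 0.0158], 0.93), ([0.4251, 0.2559, 0.0572], 0.82)]
obs [205.5 245.  265.5  55.   65.   62. ] res [ -3.7 -16.4  19.  -20.1  -6.8  -5. ]
tilt 0.217 captop-grasp -0.0093 xo(at grasp, +tool x) 0.0056
contact end centre [ 0.4201  0.2568 -0.0252]
```

The corner rode over the edge, slightly too high. I'll go back, press it down to the bench first, then push with less rise.

Call:
servo_tool(
  slide=[
    [0.025,0,0],
    [0.024,0,0.004],
    [0,0,0.008],
    [0,0,0.002],
    [0,0,0],
  ],
  spin=[0,0,0,0,0],
  hand=[0.0298,0.0298,0.0298,0.0298,0.0298],
)

```text
time: 42.8
tcp_pos: [0.3532, 0.25, 0.0735]
orientation: [-3.141, -0.0, -3.043]
wrist_force: [-0.2, -0.6, -0.8]
width: 0.0296
grip_force: 5.0
```

Call:
servo_tool(
  slide=[
    [-0.008,0,0],
    [-0.006,0,0],
    [-0.006,0,0],
    [-0.006,0,0],
    [-0.006,0,0],
  ],
  spin=[0,0,0,0,0],
  hand=[0.0298,0.0299,0.0299,0.0299,0.0299],
)

```text
time: 43.42
tcp_pos: [0.3852, 0.2533, 0.0736]
orientation: [-3.142, -0.0, -3.043]
wrist_force: [0.5, -0.3, 0.1]
width: 0.0298
grip_force: 4.2
```

Run:
```python
from h import *
s=st();im=cam('wrist');look('wrist','stick1')
```

```text
t 43.42 tcp [0.3852 0.2533 0.0736] yaw -174.3 F [ 0.5 -0.3  0.1] w 0.0298 g 4.2
wrist stick1 [([0.4075, 0.2535, 0.0405], 0.8)]
```

The mat edge doesn't hold it. I'll lift a little and use a brisk up-and-forward jerk at low squeeze so inertia and gravity swing the stick down.

Call:
servo_tool(
  slide=[
    [0,0,-0.012],
    [0,0,0],
    [0,0,0],
    [-0.03,0,-0.03],
    [-0.01,0,-0.0],
  ],
  spin=[0,0,0,0,0],
  hand=[0.0298,0.0298,0.02993,0.02993,0.0296],
)

```text
time: 44.15
tcp_pos: [0.4263, 0.2581, 0.1179]
orientation: [3.14, 0.003, -3.043]
wrist_force: [-0.9, 1.6, -1.3]
width: 0.0302
grip_force: 10.1
```

Run:
```python
from h import *
s=st();im=cam('wrist');look('wrist','stick1');edgefit(im,s)
```

```text
t 44.15 tcp [0.4263 0.2581 0.1179] yaw -174.3 F [-0.9  1.6 -1.3] w 0.0302 g 10.1
wrist stick1 [([0.4334, 0.2594, 0.0745], 0.91), ([0.5901, 0.3721, 0.0158], 0.74), ([0.4823, 0.3791, 0.0135], 0.6)]
obs [207.5 235.  271.5  62.   64.   64. ] res [ -2.3 -11.6  13.1 -25.8  -1.9  -2.5]
tilt 0.280 captop-grasp -0.0005 xo(at grasp, +tool x) 0.0105
contact end centre [0.4439 0.26   0.0154]
```

Excellent: the tilt is now about 0.19 rad, inside the self-righting range. I'll set it on the mat, open slightly so it stands, centre the hand and re-grip.

Call:
servo_tool(
  slide=[
    [0,0,0.012],
    [0,0,0.007],
    [0,0,0.0015],
    [0,0,0],
    [0,0,0],
  ],
  spin=[0,0,0,0,0],
  hand=[0.0296,0.0296,0.0296,0.031,0.036],
)

```text
time: 44.92
tcp_pos: [0.4242, 0.2572, 0.0947]
orientation: [-3.141, -0.001, -3.042]
wrist_force: [-0.3, -0.7, -0.4]
width: 0.0358
grip_force: 0.0
```

Call:
servo_tool(
  slide=[
    [0,0,0],
    [0,0,0],
    [-0.012,0,-0.005],
    [0,0,0],
    [0,0,0],
  ],
  spin=[0,0,0,0,0],
  hand=[0.036,0.036,0.036,0.036,0.036],
)

```text
time: 45.55
tcp_pos: [0.4366, 0.2584, 0.1001]
orientation: [-3.142, -0.0, -3.043]
wrist_force: [-0.2, -0.4, -0.3]
width: 0.036
grip_force: 0.0
```

Run:
```python
from h import *
s=st();im=cam('wrist');look('wrist','stick1');edgefit(im,s)
```

```text
t 45.55 tcp [0.4366 0.2584 0.1001] yaw -174.4 F [-0.2 -0.4 -0.3] w 0.0360 g 0.0
wrist stick1 [([0.5891, 0.3715, 0.015], 0.85), ([0.4834, 0.3789, 0.0135], 0.64), ([0.3826, 0.2501, 0.0176], 0.62)]
obs [57.5 58.  82.5 47.  48.  48. ] res [ -0.6 -11.6  12.7 -16.   -1.6  -4.2]
tilt -0.053 captop-grasp -0.0853 xo(at grasp, +tool x) 0.0939
contact end centre [ 0.3333  0.2481 -0.0909]
```

It tipped back towards the robot and lies at (0.383,0.250). I'll re-grip near the cap and use the jerk method in the air from the start. It can enter the well at a small tilt, so it won't need to stand on the mat.

Call:
servo_tool(
  slide=[
    [0.045,-0.0015,0],
    [0.042,-0.0015,0],
    [0,0,0.04],
    [0,0,0.025],
    [0,0,0],
  ],
  spin=[0,0,0,0,0],
  hand=[0.05,0.05,0.05,0.05,0.02],
  grip_force=30,
)

```text
time: 46.32
tcp_pos: [0.3493, 0.2458, 0.0336]
orientation: [-3.139, -0.002, -3.042]
wrist_force: [-0.5, 0.1, 0.1]
width: 0.0334
grip_force: 0.1
```

Call:
servo_tool(
  slide=[
    [0,0,0],
    [0,0,0],
    [0,0,-0.05],
    [0,0,-0.02],
    [0,0,0],
  ],
  spin=[0,0,0,0,0],
  hand=[0.02,0.02,0.02,0.02,0.0298],
)

```text
time: 46.95
tcp_pos: [0.351, 0.2479, 0.1076]
orientation: [3.138, 0.003, -3.043]
wrist_force: [0.1, -0.3, -1.7]
width: 0.0298
grip_force: 24.8
```

Call:
servo_tool(
  slide=[
    [0,0,0],
    [0,0,0],
    [-0.03,0,-0.03],
    [-0.01,0,0],
    [0,0,0],
  ],
  spin=[0,0,0,0,0],
  hand=[0.0298,0.02992,0.02992,0.0296,0.0296],
)

```text
time: 47.58
tcp_pos: [0.3898, 0.2504, 0.1338]
orientation: [-3.14, -0.002, -3.044]
wrist_force: [-0.7, -0.2, -0.8]
width: 0.0297
grip_force: 9.7
```

Run:
```python
from h import *
s=st();im=cam('wrist');look('wrist','stick1');cam('side');look('side','stick1')
```

```text
t 47.58 tcp [0.3898 0.2504 0.1338] yaw -174.4 F [-0.7 -0.2 -0.8] w 0.0297 g 9.7
wrist stick1 [([0.4805, 0.3773, 0.0184], 0.67), ([0.5904, 0.3719, 0.0173], 0.64), ([0.4212, 0.2514, 0.0994], 0.55)]
side stick1 [([0.4828, 0.3796, 0.0157], 0.68), ([0.5899, 0.369, 0.0161], 0.67), ([0.417, 0.2539, 0.0986], 0.47)]
```

One jerk gave 45°. Again.

Call:
servo_tool(
  slide=[
    [0,0,0],
    [0,0,0],
    [-0.03,0,-0.03],
    [-0.01,0,0],
    [0,0,0],
  ],
  spin=[0,0,0,0,0],
  hand=[0.0298,0.02993,0.02993,0.0296,0.0296],
)

```text
time: 48.4
tcp_pos: [0.4298, 0.2546, 0.1643]
orientation: [-3.141, -0.001, -3.044]
wrist_force: [0.3, -0.3, -0.6]
width: 0.0298
grip_force: 9.0
```

Run:
```python
from h import *
s=st();im=cam('wrist');look('wrist','stick1');cam('side');look('side','stick1')
```

```text
t 48.40 tcp [0.4298 0.2546 0.1643] yaw -174.4 F [ 0.3 -0.3 -0.6] w 0.0298 g 9.0
wrist stick1 [([0.4248, 0.2514, 0.1082], 0.95), ([0.4817, 0.3792, 0.0145], 0.74)]
side stick1 [([0.4851, 0.381, 0.0147], 0.68), ([0.5859, 0.3653, 0.0158], 0.64), ([0.424, 0.2556, 0.1101], 0.53), ([0.5838, -0.0368, 0.0695], 0.46)]
```

Vertical now. I'll grip firmly and check.

Call:
servo_tool(
  slide=[
    [0,0,0],
    [0,0,0],
    [0,0,-0.05],
    [0,0,-0.04],
    [0,0,0],
  ],
  spin=[0,0,0,5,0],
  hand=[0.02,0.02,0.02,0.02,0.02],
  grip_force=60,
)

```text
time: 49.22
tcp_pos: [0.4308, 0.2554, 0.2593]
orientation: [3.137, 0.005, -3.13]
wrist_force: [0.5, 1.1, -1.6]
width: 0.0284
grip_force: 62.1
```

Run:
```python
from h import *
s=st();im=cam('wrist');edgefit(im,s);look('wrist','stick1')
```

```text
t 49.23 tcp [0.4308 0.2554 0.2593] yaw -179.4 F [ 0.5  1.1 -1.6] w 0.0284 g 62.1
obs [187.5 219.  272.5  36.   62.   58. ] res [-0.4 -1.4  1.6 -0.2 -1.7  0.2]
tilt 0.153 captop-grasp -0.0071 xo(at grasp, +tool x) 0.0120
contact end centre [0.4357 0.256  0.1474]
wrist stick1 [([0.4275, 0.2513, 0.2073], 0.7), ([0.5876, 0.3719, 0.0182], 0.59), ([0.4822, 0.3793, 0.0134], 0.56)]
```

Call:
servo_tool(
  slide=[
    [0,0,-0.02],
    [-0.0205,-0.048,0],
    [-0.0205,-0.048,0],
    [-0.0205,-0.048,0],
    [-0.0205,-0.048,0],
  ],
  spin=[1.3,0,0,0,0],
  hand=[0.02,0.02,0.02,0.02,0.02],
)

```text
time: 50.0
tcp_pos: [0.5097, 0.0603, 0.2737]
orientation: [-3.141, -0.002, 3.132]
wrist_force: [0.7, 0.0, -1.4]
width: 0.0282
grip_force: 62.0
```

Call:
servo_tool(
  slide=[
    [-0.0205,-0.048,0],
    [-0.0205,-0.048,0],
    [-0.0205,-0.047,0],
    [0,0,0],
    [0,0,0],
  ],
  spin=[0,0,0,0,0],
  hand=[0.02,0.02,0.02,0.02,0.02],
)

```text
time: 50.62
tcp_pos: [0.5693, -0.0818, 0.2737]
orientation: [-3.142, -0.003, 3.13]
wrist_force: [0.6, 0.2, -0.6]
width: 0.0284
grip_force: 62.1
```

Run:
```python
from h import *
s=st();im=cam('wrist');edgefit(im,s);look('wrist','well1','stick1')
cam('scene');look('scene','stick1');cam('side');look('side','stick1')
```

```text
t 50.62 tcp [ 0.5693 -0.0818  0.2737] yaw 179.3 F [ 0.6  0.2 -0.6] w 0.0284 g 62.1
obs [186.5 219.  272.5  35.   61.   58. ] res [-0.2 -1.1  1.3  0.6 -1.2 -0.3]
tilt 0.143 captop-grasp -0.0082 xo(at grasp, +tool x) 0.0115
contact end centre [ 0.573  -0.0819  0.1606]
wrist well1 [([0.5738, -0.0315, 0.1252], 0.66), ([0.5791, -0.0784, 0.1226], 0.65)]
wrist stick1 [([0.5644, -0.0827, 0.2182], 0.85), ([0.5783, -0.0357, 0.0691], 0.71)]
scene stick1 [([0.5914, 0.3686, 0.0148], 0.93), ([0.565, -0.0809, 0.2201], 0.78), ([0.4809, 0.3808, 0.0161], 0.6), ([0.5805, -0.0349, 0.0716], 0.6)]
side stick1 [([0.5646, -0.0821, 0.2202], 0.79), ([0.5932, 0.3692, 0.0164], 0.77), ([0.4843, 0.3813, 0.0151], 0.58), ([0.5834, -0.0356, 0.0722], 0.47)]
```

Call:
servo_tool(
  slide=[
    [-0.003,0,0.02],
    [0,0,0.02],
    [-0.001,0,0.012],
    [-0.002,0,0.012],
    [-0.002,0,0.01],
  ],
  spin=[0,0,0,0,0],
  hand=[0.02,0.02,0.02,0.02,0.02],
  grip_force=25,
)

```text
time: 51.65
tcp_pos: [0.5774, -0.082, 0.2004]
orientation: [-3.141, -0.001, 3.131]
wrist_force: [-2.6, -0.4, 0.9]
width: 0.0284
grip_force: 62.2
```

Call:
servo_tool(
  slide=[
    [0,0,0],
    [-0.002,0,0.01],
    [-0.002,0,0.01],
    [-0.002,0,0.01],
    [0,0,0],
  ],
  spin=[0,0,0,0,0],
  hand=[0.02,0.02,0.02,0.02,0.02],
)

```text
time: 52.28
tcp_pos: [0.5828, -0.082, 0.17]
orientation: [-3.142, -0.003, 3.13]
wrist_force: [-3.2, -0.6, -4.2]
width: 0.0289
grip_force: 61.5
```

Call:
servo_tool(
  slide=[
    [-0.001,0,0.007],
    [0,0,0.007],
    [0,0,0],
    [0,0,0],
    [0,0,0],
  ],
  spin=[0,0,0,0,0],
  hand=[0.02,0.02,0.05,0.05,0.05],
)

```text
time: 52.9
tcp_pos: [0.5853, -0.0819, 0.158]
orientation: [3.141, 0.002, 3.131]
wrist_force: [-0.4, -0.2, -0.8]
width: 0.0499
grip_force: 0.0
```

Call:
servo_tool(
  slide=[
    [0,0,0],
    [0,0,-0.04],
    [0,0,-0.05],
    [0.02,0.05,-0.02],
    [0.02,0.05,0],
  ],
  spin=[0,0,0,0,0],
  hand=[0.05,0.05,0.05,0.05,0.05],
)

```text
time: 53.52
tcp_pos: [0.546, 0.0192, 0.2697]
orientation: [3.14, 0.004, 3.129]
wrist_force: [0.9, 0.6, -0.1]
width: 0.0498
grip_force: 0.0
```

Call:
servo_tool(
  slide=[
    [0.015,0.055,0],
    [0.015,0.055,0],
    [0.015,0.055,0],
    [0.015,0.055,0],
    [0.015,0.055,0],
  ],
  spin=[0,0,0,0,0],
  hand=[0.05,0.05,0.05,0.05,0.05],
)

```text
time: 54.15
tcp_pos: [0.4731, 0.2961, 0.2677]
orientation: [3.141, 0.001, 3.131]
wrist_force: [0.8, 0.5, 0.2]
width: 0.0499
grip_force: 0.0
```

Run:
```python
from h import *
s=st();im=cam('wrist');look('wrist','stick1');rect('wrist',im,'stick1',.03)
cam('scene');look('scene','stick1');cam('side');look('side','stick1')
```

```text
t 54.15 tcp [0.4731 0.2961 0.2677] yaw 179.4 F [0.8 0.5 0.2] w 0.0499 g 0.0
wrist stick1 [([0.4797, 0.3794, 0.0122], 0.66), ([0.5891, 0.3712, 0.0161], 0.6)]
stick1 score 0.82 ctr [479.1 377.5] size [ 35.8 102.6] ang 86.6 n 60
stick1 score 0.79 ctr [582.6 366.4] size [ 36.3 109.8] ang 83.1 n 65
stick1 score 0.15 ctr [658.3 -23.5] size [106.1 361.6] ang 73.6 n 80
scene stick1 [([0.5961, -0.1596, 0.0019], 0.59), ([0.5937, 0.3701, 0.0162], 0.58), ([0.5808, -0.0321, 0.0704], 0.56), ([0.5788, -0.0827, 0.0683], 0.39)]
side stick1 [([0.5786, -0.0785, 0.0709], 0.64), ([0.5817, -0.0309, 0.0741], 0.61), ([0.5917, 0.369, 0.0163], 0.58), ([0.4852, 0.3777, 0.0148], 0.56)]
```

Both near wells are filled. Now the stick at (0.481,0.3785).

Call:
servo_tool(
  slide=[
    [0.013,0.042,0.02],
    [0.013,0.042,0.03],
    [0,0,0.06],
    [0,0,0.06],
    [0,0,0.045],
  ],
  spin=[0,2.8,0,0,0],
  hand=[0.05,0.05,0.05,0.05,0.05],
  grip_force=30,
)

```text
time: 55.12
tcp_pos: [0.4487, 0.3768, 0.0497]
orientation: [-3.14, -0.001, 3.08]
wrist_force: [-0.5, 0.6, 0.2]
width: 0.0497
grip_force: 0.0
```

Call:
servo_tool(
  slide=[
    [0,0,0.019],
    [0,0,0],
    [0,0,0],
    [0,0,0],
    [0,0,0],
  ],
  spin=[0,0,0,0,0],
  hand=[0.05,0.05,0.02,0.02,0.02],
)

```text
time: 55.75
tcp_pos: [0.4499, 0.3799, 0.0362]
orientation: [3.138, 0.003, 3.082]
wrist_force: [1.0, 0.3, 6.8]
width: 0.0296
grip_force: 30.8
```

Call:
servo_tool(
  slide=[
    [0,0,-0.05],
    [0,0,-0.05],
    [0,0,0],
    [0,0,0],
    [0,0,0],
  ],
  spin=[0,0,0,0,0],
  hand=[0.02,0.02,0.02,0.0298,0.0298],
)

```text
time: 56.38
tcp_pos: [0.448, 0.378, 0.1314]
orientation: [-3.139, -0.002, 3.082]
wrist_force: [-0.2, -0.2, -3.1]
width: 0.0298
grip_force: 14.0
```

Call:
servo_tool(
  slide=[
    [0,0,0],
    [-0.03,0,-0.03],
    [-0.01,0,0],
    [0,0,0],
    [0,0,0],
  ],
  spin=[0,0,0,0,0],
  hand=[0.02992,0.02992,0.0296,0.0296,0.0296],
)

```text
time: 57.0
tcp_pos: [0.4879, 0.3759, 0.1618]
orientation: [-3.14, -0.002, 3.082]
wrist_force: [0.0, 0.0, -1.5]
width: 0.0294
grip_force: 6.4
```

Run:
```python
from h import *
s=st();im=cam('wrist');look('wrist','stick1');cam('side');look('side','stick1')
```

```text
t 57.00 tcp [0.4879 0.3759 0.1618] yaw 176.6 F [ 0.   0.  -1.5] w 0.0294 g 6.4
wrist stick1 [([0.4817, 0.3736, 0.0918], 0.96), ([0.5911, 0.3727, 0.0174], 0.93)]
side stick1 [([0.5867, 0.3698, 0.0161], 0.61), ([0.5819, -0.037, 0.0695], 0.56), ([0.5762, -0.0821, 0.0704], 0.54)]
```

It went vertical in one jerk but is held only by the fingertips. I'll lower it to stand on the mat, slide the pads down it with a light squeeze, then grip firmly.

Call:
servo_tool(
  slide=[
    [0,0,0],
    [0,0,0],
    [0,0,0.02],
    [0,0,0.014],
    [0,0,0],
  ],
  spin=[0,0,0,0,0],
  hand=[0.02,0.02,0.02,0.02,0.0298],
)

```text
time: 57.82
tcp_pos: [0.4878, 0.3753, 0.1264]
orientation: [-3.138, -0.003, 3.082]
wrist_force: [0.6, 0.1, -1.4]
width: 0.03
grip_force: 4.3
```

Call:
servo_tool(
  slide=[
    [0,0,0.006],
    [0,0,0.006],
    [0,0,0.006],
    [0,0,0.006],
    [0,0,0.004],
  ],
  spin=[0,0,0,0,0],
  hand=[0.0299,0.0299,0.0299,0.0299,0.0299],
)

```text
time: 58.45
tcp_pos: [0.4894, 0.3765, 0.1026]
orientation: [3.14, 0.002, 3.082]
wrist_force: [1.2, -0.4, 6.3]
width: 0.03
grip_force: 5.2
```

Run:
```python
from h import *
s=st();im=cam('wrist');look('wrist','stick1');edgefit(im,s)
```

```text
t 58.45 tcp [0.4894 0.3765 0.1026] yaw 176.6 F [ 1.2 -0.4  6.3] w 0.0300 g 5.2
wrist stick1 [([0.5888, 0.3727, 0.0174], 0.87), ([0.4851, 0.3742, 0.0503], 0.58)]
obs [187.5 226.  282.5  38.   65.   61. ] res [-0.4 -1.   1.2 -0.9 -1.1  0.2]
tilt 0.127 captop-grasp 0.0012 xo(at grasp, +tool x) 0.0107
contact end centre [ 0.4915  0.3766 -0.0015]
```

Call:
servo_tool(
  slide=[
    [0,0,0],
    [0,0,0],
    [0,0,0],
    [0,0,0],
    [0,0,0],
  ],
  spin=[0,0,0,0,0],
  hand=[0.032,0.034,0.034,0.034,0.034],
)

```text
time: 59.22
tcp_pos: [0.4886, 0.3762, 0.1011]
orientation: [3.142, -0.0, 3.082]
wrist_force: [1.0, 0.4, 0.2]
width: 0.0342
grip_force: 0.0
```

Run:
```python
from h import *
s=st();im=cam('wrist');look('wrist','stick1');edgefit(im,s)
```

```text
t 59.23 tcp [0.4886 0.3762 0.1011] yaw 176.6 F [1.  0.4 0.2] w 0.0342 g 0.0
wrist stick1 [([0.5906, 0.3709, 0.0168], 0.78), ([0.4846, 0.3766, 0.0489], 0.72)]
obs [188.5 240.  294.5  36.   64.   61. ] res [-0.1 -0.6  0.7  1.2 -0.4 -0.7]
tilt 0.068 captop-grasp 0.0019 xo(at grasp, +tool x) 0.0039
contact end centre [ 0.4912  0.376  -0.0027]
```

It stands upright. I'll shift the hand 10 mm towards the robot (to clear the door later), grip and lift.

Call:
servo_tool(
  slide=[
    [0.01,0,0.002],
    [0,0,0],
    [0,0,0],
    [0,0,0],
    [0,0,-0.02],
  ],
  spin=[0,0,0,0,0],
  hand=[0.034,0.02,0.02,0.02,0.02],
  grip_force=60,
)

```text
time: 60.0
tcp_pos: [0.4779, 0.3759, 0.1177]
orientation: [-3.138, -0.003, 3.081]
wrist_force: [-0.0, 0.7, -0.9]
width: 0.0289
grip_force: 59.3
```

Call:
servo_tool(
  slide=[
    [0,0,-0.05],
    [0,0,-0.06],
    [0,0,-0.05],
    [0,0,0],
    [0,0,0],
  ],
  spin=[0,0,-2.7,0,0],
  hand=[0.02,0.02,0.02,0.02,0.02],
)

```text
time: 60.62
tcp_pos: [0.4785, 0.3767, 0.2794]
orientation: [3.141, -0.0, 3.129]
wrist_force: [-0.3, -0.1, -2.6]
width: 0.0289
grip_force: 59.5
```

Run:
```python
from h import *
s=st();im=cam('wrist');look('wrist','stick1');edgefit(im,s)
```

```text
t 60.62 tcp [0.4785 0.3767 0.2794] yaw 179.3 F [-0.3 -0.1 -2.6] w 0.0289 g 59.5
wrist stick1 [([0.4943, 0.3742, 0.2327], 0.97)]
obs [203.5 283.  319.5  36.   60.   58. ] res [-1.5 -3.4  4.7 -0.1 -1.5 -3.5]
tilt -0.052 captop-grasp -0.0040 xo(at grasp, +tool x) -0.0213
contact end centre [0.4944 0.3766 0.1696]
```

Call:
servo_tool(
  slide=[
    [-0.015,-0.0455,0],
    [-0.015,-0.0455,0],
    [-0.015,-0.0455,0],
    [-0.015,-0.0455,0],
    [-0.015,-0.0455,0],
  ],
  spin=[0,0,0,0,0],
  hand=[0.02,0.02,0.02,0.02,0.02],
)

```text
time: 61.4
tcp_pos: [0.5507, 0.1467, 0.2782]
orientation: [-3.141, -0.001, 3.129]
wrist_force: [1.3, 0.1, -1.0]
width: 0.0288
grip_force: 59.6
```

Call:
servo_tool(
  slide=[
    [-0.015,-0.0455,0],
    [-0.015,-0.0455,0],
    [-0.015,-0.0455,0],
    [-0.015,-0.0455,0],
    [0,0,0],
  ],
  spin=[0,0,0,0,0],
  hand=[0.02,0.02,0.02,0.02,0.02],
)

```text
time: 62.02
tcp_pos: [0.6085, -0.0375, 0.2775]
orientation: [-3.14, -0.003, 3.125]
wrist_force: [0.2, 0.2, -1.6]
width: 0.0287
grip_force: 59.8
```

```bash
sed -i 's/col\[:320\]/col[:345]/' h.py
python3 - <<'E'
from h import *
s=st();im=cam('wrist');look('wrist','stick1','well1');edgefit(im,s)
cam('scene');look('scene','stick1','well1','door_edge');cam('side');look('side','stick1','door_edge','door_hinge')
E
```

```text
t 62.02 tcp [ 0.6085 -0.0375  0.2775] yaw 179.0 F [ 0.2  0.2 -1.6] w 0.0287 g 59.8
wrist stick1 [([0.5814, -0.0354, 0.071], 0.97), ([0.6244, -0.0415, 0.2289], 0.63), ([0.579, -0.0837, 0.0693], 0.55)]
wrist well1 [([0.6256, -0.036, 0.1262], 0.57), ([0.518, -0.2148, 0.1392], 0.29)]
obs [203.5 282.  330.5  36.   60.   57. ] res [ 0.4  0.6 -0.9  0.7  0.9 -0.2]
tilt -0.033 captop-grasp 0.0018 xo(at grasp, +tool x) -0.0189
contact end centre [ 0.6238 -0.0379  0.1733]
scene stick1 [([0.5944, 0.369, 0.0167], 0.72), ([0.5782, -0.084, 0.0686], 0.62), ([0.5816, -0.0348, 0.0726], 0.47)]
scene well1 [([0.5767, -0.0809, 0.1226], 0.92), ([0.577, -0.0344, 0.1261], 0.9), ([0.619, -0.0813, 0.1251], 0.81), ([0.6232, -0.0335, 0.1241], 0.69)]
scene door_edge [([0.6728, -0.0553, 0.2427], 0.71)]
side stick1 [([0.5916, 0.3703, 0.016], 0.75), ([0.5791, -0.0786, 0.0698], 0.53), ([0.6253, -0.0341, 0.2311], 0.51), ([0.5839, -0.0315, 0.0731], 0.39)]
side door_edge [([0.6681, -0.0613, 0.2442], 0.62)]
side door_hinge [([0.6603, -0.0577, 0.1261], 0.89)]
```

Call:
servo_tool(
  slide=[
    [0,0.002,0.03],
    [0,0,0.015],
    [0,0,0.012],
    [0,0,0.012],
    [0,0,0.015],
  ],
  spin=[0,0,0,0,0],
  hand=[0.02,0.02,0.02,0.02,0.02],
)

```text
time: 63.25
tcp_pos: [0.6088, -0.0324, 0.1951]
orientation: [3.141, 0.001, 3.129]
wrist_force: [0.2, 0.1, -1.8]
width: 0.0287
grip_force: 59.8
```

Call:
servo_tool(
  slide=[
    [0,0,0.015],
    [0,0,0],
    [0,0,0],
    [0,0,0],
    [0,0,0],
  ],
  spin=[0,0,0,0,0],
  hand=[0.02,0.02,0.02,0.02,0.02],
)

```text
time: 63.88
tcp_pos: [0.6086, -0.0324, 0.1808]
orientation: [3.141, 0.001, 3.129]
wrist_force: [-0.2, -0.9, -1.9]
width: 0.0287
grip_force: 59.7
```

Inside with no side force. Lower slightly and release.

Call:
servo_tool(
  slide=[
    [0,0,0.015],
    [0,0,0],
    [0,0,0],
    [0,0,0],
    [0,0,0],
  ],
  spin=[0,0,0,0,0],
  hand=[0.02,0.045,0.045,0.045,0.045],
  grip_force=30,
)

```text
time: 64.5
tcp_pos: [0.6086, -0.0323, 0.1656]
orientation: [3.141, 0.001, 3.129]
wrist_force: [-0.3, 0.3, -0.2]
width: 0.0449
grip_force: 0.0
```

Call:
servo_tool(
  slide=[
    [0,0,-0.05],
    [0,0,-0.06],
    [0.02,0.05,0],
    [0.02,0.055,0],
    [0.02,0.055,0],
  ],
  spin=[0,0,0,0,0],
  hand=[0.05,0.05,0.05,0.05,0.05],
)

```text
time: 65.12
tcp_pos: [0.5498, 0.1297, 0.2756]
orientation: [3.141, 0.001, 3.128]
wrist_force: [0.4, 0.6, 0.3]
width: 0.0504
grip_force: 0.0
```

Call:
servo_tool(
  slide=[
    [0.01,0.055,0],
    [0.01,0.055,0],
    [0.01,0.055,0],
    [0,0.055,0],
    [0,0,0],
  ],
  spin=[0,0,0,0,0],
  hand=[0.05,0.05,0.05,0.05,0.05],
)

```text
time: 65.75
tcp_pos: [0.5223, 0.3519, 0.2734]
orientation: [-3.14, -0.002, 3.133]
wrist_force: [-0.3, -0.3, -0.7]
width: 0.05
grip_force: 0.0
```

Run:
```python
from h import *
s=st();im=cam('wrist');look('wrist','stick1');rect('wrist',im,'stick1',.03)
cam('scene');look('scene','stick1',n=6);cam('side');look('side','stick1',n=6)
```

```text
t 65.75 tcp [0.5223 0.3519 0.2734] yaw 179.5 F [-0.3 -0.3 -0.7] w 0.0500 g 0.0
wrist stick1 [([0.5889, 0.3711, 0.0138], 0.7)]
stick1 score 0.90 ctr [584.8 368.9] size [ 33.1 106.5] ang 82.9 n 58
scene stick1 [([0.5928, 0.3664, 0.0138], 0.79), ([0.5835, -0.0363, 0.0704], 0.41), ([0.5761, -0.0814, 0.0695], 0.4)]
side stick1 [([0.5925, 0.3692, 0.0173], 0.91), ([0.6218, -0.0318, 0.0687], 0.54), ([0.5787, -0.0827, 0.0703], 0.45)]
```

Third is seated at z≈0.07. Last stick at (0.592,0.369).

Call:
servo_tool(
  slide=[
    [-0.037,0.0215,0.02],
    [0,0,0.06],
    [0,0,0.06],
    [0,0,0.05],
    [0,0,0.03],
  ],
  spin=[6.6,0,0,0,0],
  hand=[0.05,0.05,0.05,0.05,0.05],
  grip_force=30,
)

```text
time: 66.72
tcp_pos: [0.5598, 0.368, 0.0521]
orientation: [-3.139, -0.002, 3.012]
wrist_force: [-0.9, 0.6, 0.5]
width: 0.05
grip_force: 0.0
```

Call:
servo_tool(
  slide=[
    [0,0,0.019],
    [0,0,0],
    [0,0,0],
    [0,0,0],
    [0,0,0],
  ],
  spin=[0,0,0,0,0],
  hand=[0.05,0.05,0.02,0.02,0.02],
)

```text
time: 67.35
tcp_pos: [0.5615, 0.3706, 0.0386]
orientation: [3.139, 0.003, 3.014]
wrist_force: [-0.5, -0.0, 5.5]
width: 0.0292
grip_force: 30.3
```

Call:
servo_tool(
  slide=[
    [0,0,-0.05],
    [0.04,0,-0.05],
    [0.04,0,0],
    [0.03,0,0],
    [0,0,0],
  ],
  spin=[0,0,0,0,0],
  hand=[0.02,0.02,0.02,0.02,0.0298],
)

```text
time: 67.97
tcp_pos: [0.4507, 0.3841, 0.1355]
orientation: [3.141, -0.001, 3.016]
wrist_force: [1.1, 0.2, -1.4]
width: 0.0304
grip_force: 14.6
```

Call:
servo_tool(
  slide=[
    [0,0,0],
    [0,0,0],
    [-0.03,0,-0.03],
    [-0.01,0,0],
    [0,0,0],
  ],
  spin=[0,0,0,0,0],
  hand=[0.0298,0.02991,0.02991,0.0296,0.0296],
)

```text
time: 68.6
tcp_pos: [0.4926, 0.378, 0.1637]
orientation: [-3.14, -0.001, 3.012]
wrist_force: [0.7, -0.1, -2.3]
width: 0.0297
grip_force: 9.3
```

Run:
```python
from h import *
s=st();im=cam('wrist');look('wrist','stick1');cam('side');look('side','stick1')
```

```text
t 68.60 tcp [0.4926 0.378  0.1637] yaw 172.6 F [ 0.7 -0.1 -2.3] w 0.0297 g 9.3
wrist stick1 [([0.5031, 0.3814, 0.1177], 0.62)]
side stick1 [([0.5829, -0.0369, 0.0715], 0.63), ([0.5805, -0.0826, 0.0738], 0.53), ([0.6261, -0.0333, 0.0666], 0.51)]
```

Tilt about 0.26; one smaller jerk.

Call:
servo_tool(
  slide=[
    [0,0,0],
    [0,0,0],
    [-0.02,0,-0.018],
    [-0.005,0,0],
    [0,0,0],
  ],
  spin=[0,0,0,0,0],
  hand=[0.0298,0.02991,0.02991,0.0296,0.0296],
)

```text
time: 69.42
tcp_pos: [0.5166, 0.3753, 0.1822]
orientation: [-3.141, -0.001, 3.013]
wrist_force: [0.3, 0.0, -0.9]
width: 0.0297
grip_force: 9.3
```

Run:
```python
from h import *
s=st();im=cam('wrist');look('wrist','stick1');edgefit(im,s);cam('side');look('side','stick1')
```

```text
t 69.42 tcp [0.5166 0.3753 0.1822] yaw 172.6 F [ 0.3  0.  -0.9] w 0.0297 g 9.3
wrist stick1 [([0.5234, 0.3736, 0.1348], 0.73)]Traceback (most recent call last):
  File "<stdin>", line 2, in <module>
  File "h.py", line 82, in edgefit
    ms=[d['pixels'] for d in trace('wrist','stick1')];m=max(ms,key=lambda m:m[150:300,240:268].sum())
                                                        ~~~^^^^^^^^^^^^^^^^^^^^^^^^^^^^^^^^^^^^^^^^^^
ValueError: max() iterable argument is empty
```

Call:
servo_tool(
  slide=[
    [0,0,0],
    [0,0,0.03],
    [0,0,0.03],
    [0,0,0.012],
    [0,0,0],
  ],
  spin=[0,0,0,0,0],
  hand=[0.02,0.02,0.02,0.02,0.0298],
)

```text
time: 70.2
tcp_pos: [0.5166, 0.3752, 0.1106]
orientation: [-3.14, -0.001, 3.014]
wrist_force: [-0.1, -0.8, -1.3]
width: 0.03
grip_force: 7.7
```

Call:
servo_tool(
  slide=[
    [0,0,0.005],
    [0,0,0.004],
    [0,0,0.003],
    [0,0,0],
    [0,0,0],
  ],
  spin=[0,0,0,0,0],
  hand=[0.0299,0.0299,0.0299,0.0299,0.0299],
)

```text
time: 70.82
tcp_pos: [0.5169, 0.3755, 0.0992]
orientation: [3.141, 0.0, 3.014]
wrist_force: [-0.9, 0.9, -0.9]
width: 0.0303
grip_force: 3.7
```

Run:
```python
from h import *
s=st();im=cam('wrist');look('wrist','stick1');edgefit(im,s)
```

```text
t 70.83 tcp [0.5169 0.3755 0.0992] yaw 172.7 F [-0.9  0.9 -0.9] w 0.0303 g 3.7
wrist stick1 [([0.5221, 0.377, 0.0509], 0.68)]
obs [202.5 203.  264.5  59.   60.   63. ] res [ -0.3  -1.5   1.6 -22.2   4.1   1.6]
tilt 0.362 captop-grasp 0.0015 xo(at grasp, +tool x) 0.0217
contact end centre [0.53   0.3738 0.0011]
```

The end face is still square-on, so the true tilt is nearer 0.35 and the stick sits off-centre in the pads. I'll lift and jerk once more.

Call:
servo_tool(
  slide=[
    [0,0,0],
    [0.02,0,-0.02],
    [0.01,0,-0.01],
    [0,0,0],
    [0,0,0],
  ],
  spin=[0,0,0,0,0],
  hand=[0.0292,0.0292,0.0292,0.0298,0.02992],
)

```text
time: 71.6
tcp_pos: [0.4871, 0.379, 0.1283]
orientation: [-3.141, -0.001, 3.014]
wrist_force: [-0.8, 0.5, -2.1]
width: 0.0301
grip_force: 2.9
```

Call:
servo_tool(
  slide=[
    [-0.03,0,-0.025],
    [-0.01,0,0],
    [0,0,0],
    [0,0,0],
    [0,0,0],
  ],
  spin=[0,0,0,0,0],
  hand=[0.02992,0.0296,0.0296,0.0296,0.0296],
)

```text
time: 72.22
tcp_pos: [0.5261, 0.3741, 0.1533]
orientation: [-3.141, -0.001, 3.014]
wrist_force: [-0.6, -0.4, -1.2]
width: 0.0297
grip_force: 9.2
```

Run:
```python
from h import *
s=st();im=cam('wrist');look('wrist','stick1');edgefit(im,s)
```

```text
t 72.22 tcp [0.5261 0.3741 0.1533] yaw 172.7 F [-0.6 -0.4 -1.2] w 0.0297 g 9.2
wrist stick1 [([0.5215, 0.3754, 0.1005], 0.62)]
obs [200.5 212.  267.5  48.   63.   62. ] res [ -0.6  -3.3   3.7 -11.6  -0.3   0.5]
tilt 0.308 captop-grasp -0.0010 xo(at grasp, +tool x) 0.0180
contact end centre [0.5385 0.3725 0.0511]
```

Call:
servo_tool(
  slide=[
    [0,0,0],
    [0,0,0],
    [-0.025,0,-0.02],
    [-0.01,0,0],
    [0,0,0],
  ],
  spin=[0,0,0,0,0],
  hand=[0.0298,0.02992,0.02992,0.0296,0.0296],
)

```text
time: 73.0
tcp_pos: [0.5616, 0.3694, 0.1728]
orientation: [-3.141, -0.001, 3.013]
wrist_force: [-0.3, 0.1, -2.0]
width: 0.0296
grip_force: 9.1
```

Run:
```python
from h import *
s=st();im=cam('wrist');look('wrist','stick1');edgefit(im,s)
```

```text
t 73.00 tcp [0.5616 0.3694 0.1728] yaw 172.6 F [-0.3  0.1 -2. ] w 0.0296 g 9.1
wrist stick1 [([0.5509, 0.3686, 0.1192], 0.58)]
obs [190.5 212.  267.5  38.   64.   61. ] res [-0.5 -2.2  2.5 -1.7 -1.8 -0.1]
tilt 0.220 captop-grasp -0.0031 xo(at grasp, +tool x) 0.0172
contact end centre [0.5667 0.3686 0.0662]
```

Tilt about 0.17–0.2 now, safely self-righting. I'll set it down, slide the pads down, and open.

Call:
servo_tool(
  slide=[
    [0,0,0],
    [0,0,0.03],
    [0,0,0.02],
    [0,0,0.007],
    [0,0,0],
  ],
  spin=[0,0,0,0,0],
  hand=[0.02,0.02,0.02,0.02,0.0298],
)

```text
time: 73.78
tcp_pos: [0.5615, 0.3696, 0.1169]
orientation: [-3.141, -0.0, 3.014]
wrist_force: [-0.1, 0.1, -1.6]
width: 0.0299
grip_force: 7.3
```

Call:
servo_tool(
  slide=[
    [0,0,0.004],
    [0,0,0.004],
    [0,0,0.003],
    [0,0,0.002],
    [0,0,0],
  ],
  spin=[0,0,0,0,0],
  hand=[0.0299,0.0299,0.0299,0.0299,0.0299],
)

```text
time: 74.4
tcp_pos: [0.5619, 0.3697, 0.105]
orientation: [3.141, 0.001, 3.014]
wrist_force: [-0.2, -0.2, 2.8]
width: 0.03
grip_force: 4.0
```

Run:
```python
from h import *
s=st();im=cam('wrist');look('wrist','stick1');edgefit(im,s)
```

```text
t 74.40 tcp [0.5619 0.3697 0.105 ] yaw 172.7 F [-0.2 -0.2  2.8] w 0.0300 g 4.0
wrist stick1 [([0.5559, 0.3733, 0.0542], 0.8)]
obs [188.5 212.  267.5  37.   64.   62. ] res [-0.4 -2.2  2.5 -0.5 -1.4 -0.9]
tilt 0.205 captop-grasp -0.0025 xo(at grasp, +tool x) 0.0173
contact end centre [ 0.5656  0.3693 -0.0014]
```

Call:
servo_tool(
  slide=[
    [-0.006,0,0],
    [0,0,0],
    [0,0,0],
    [0,0,0],
    [0,0,0],
  ],
  spin=[0,0,0,0,0],
  hand=[0.0299,0.032,0.034,0.034,0.034],
)

```text
time: 75.18
tcp_pos: [0.5673, 0.3689, 0.1039]
orientation: [-3.142, -0.0, 3.014]
wrist_force: [1.0, -0.3, 0.3]
width: 0.0336
grip_force: 0.0
```

Run:
```python
from h import *
s=st();im=cam('wrist');look('wrist','stick1');edgefit(im,s)
```

```text
t 75.17 tcp [0.5673 0.3689 0.1039] yaw 172.7 F [ 1.  -0.3  0.3] w 0.0336 g 0.0
wrist stick1 [([0.5656, 0.3731, 0.0523], 0.82)]
obs [184.5 240.  292.5  37.   62.   59. ] res [-0.1 -0.3  0.3 -0.1  0.2 -0.5]
tilt 0.027 captop-grasp -0.0015 xo(at grasp, +tool x) 0.0024
contact end centre [ 0.5676  0.3689 -0.0035]
```

It stands upright. Same offset trick, grip and lift.

Call:
servo_tool(
  slide=[
    [0.009,0,0.004],
    [0,0,0],
    [0,0,0],
    [0,0,0],
    [0,0,-0.02],
  ],
  spin=[0,0,0,0,0],
  hand=[0.034,0.02,0.02,0.02,0.02],
  grip_force=60,
)

```text
time: 75.95
tcp_pos: [0.5577, 0.3693, 0.1184]
orientation: [-3.138, -0.003, 3.014]
wrist_force: [0.3, -0.7, -1.6]
width: 0.0292
grip_force: 59.3
```

Call:
servo_tool(
  slide=[
    [0,0,-0.05],
    [0,0,-0.06],
    [0,0,-0.05],
    [0,0,0],
    [0,0,0],
  ],
  spin=[0,0,-6.6,0,0],
  hand=[0.02,0.02,0.02,0.02,0.02],
)

```text
time: 76.58
tcp_pos: [0.5584, 0.37, 0.2804]
orientation: [3.141, -0.0, 3.128]
wrist_force: [0.6, 0.6, -2.6]
width: 0.0288
grip_force: 59.4
```

Run:
```python
from h import *
s=st();im=cam('wrist');look('wrist','stick1');edgefit(im,s)
```

```text
t 76.58 tcp [0.5584 0.37   0.2804] yaw 179.2 F [ 0.6  0.6 -2.6] w 0.0288 g 59.4
wrist stick1 []
obs [198.5 266.  317.5  36.   62.   58. ] res [ 0.2  0.3 -0.4  0.9 -0.   0.2]
tilt 0.012 captop-grasp 0.0020 xo(at grasp, +tool x) -0.0100
contact end centre [0.5696 0.3699 0.1764]
```

Call:
servo_tool(
  slide=[
    [-0.0065,-0.05,0],
    [-0.0065,-0.05,0],
    [-0.0065,-0.05,0],
    [-0.0065,-0.05,0],
    [-0.0065,-0.05,0],
  ],
  spin=[0,0,0,0,0],
  hand=[0.02,0.02,0.02,0.02,0.02],
)

```text
time: 77.35
tcp_pos: [0.5875, 0.1179, 0.279]
orientation: [-3.141, -0.002, 3.129]
wrist_force: [1.2, 0.5, -1.2]
width: 0.0291
grip_force: 59.6
```

Call:
servo_tool(
  slide=[
    [-0.0065,-0.05,0],
    [-0.0065,-0.05,0],
    [-0.0065,-0.05,0],
    [-0.0065,-0.05,0],
    [0,0,0],
  ],
  spin=[0,0,0,0,0],
  hand=[0.02,0.02,0.02,0.02,0.02],
)

```text
time: 77.97
tcp_pos: [0.6109, -0.084, 0.2786]
orientation: [-3.141, -0.003, 3.124]
wrist_force: [-0.9, 0.9, -0.4]
width: 0.0291
grip_force: 59.7
```

Run:
```python
from h import *
s=st();im=cam('wrist');look('wrist','stick1','well1');edgefit(im,s)
cam('scene');look('scene','stick1','well1');cam('side');look('side','stick1','well1')
```

```text
t 77.97 tcp [ 0.6109 -0.084   0.2786] yaw 179.0 F [-0.9  0.9 -0.4] w 0.0291 g 59.7
wrist stick1 [([0.5783, -0.0342, 0.0718], 0.9), ([0.6212, -0.0824, 0.2305], 0.82), ([0.5806, -0.0854, 0.0701], 0.72), ([0.6229, -0.0357, 0.0683], 0.57)]
wrist well1 [([0.6237, -0.0812, 0.1273], 0.75), ([0.5758, -0.0335, 0.1273], 0.63), ([0.6279, -0.0403, 0.1262], 0.57)]
obs [198.5 266.  316.5  35.   63.   60. ] res [-0.  -0.6  0.6  2.1 -0.3 -1.1]
tilt 0.019 captop-grasp 0.0034 xo(at grasp, +tool x) -0.0087
contact end centre [ 0.6212 -0.0843  0.176 ]
scene stick1 [([0.6217, -0.0795, 0.2305], 0.62), ([0.5779, -0.084, 0.0669], 0.47), ([0.5828, -0.0349, 0.0719], 0.42)]
scene well1 [([0.6173, -0.0807, 0.1249], 0.8), ([0.6199, -0.0319, 0.1276], 0.75), ([0.5755, -0.0827, 0.1206], 0.66), ([0.5789, -0.0362, 0.1271], 0.66)]
side stick1 [([0.622, -0.0333, 0.065], 0.53), ([0.6232, -0.0793, 0.2297], 0.48), ([0.5777, -0.0825, 0.0715], 0.38), ([0.5809, -0.0327, 0.0731], 0.37)]
side well1 [([0.6243, -0.0839, 0.1225], 0.9), ([0.6226, -0.0348, 0.1185], 0.87), ([0.5754, -0.0861, 0.1271], 0.84)]
```

Call:
servo_tool(
  slide=[
    [0,0,0.03],
    [0,0,0.015],
    [0,0,0.012],
    [0,0,0.012],
    [0,0,0.015],
  ],
  spin=[0,0,0,0,0],
  hand=[0.02,0.02,0.02,0.02,0.02],
)

```text
time: 79.1
tcp_pos: [0.6116, -0.0807, 0.1959]
orientation: [3.141, 0.001, 3.129]
wrist_force: [0.5, -0.4, -0.9]
width: 0.029
grip_force: 59.7
```

Call:
servo_tool(
  slide=[
    [0,0,0.015],
    [0,0,0],
    [0,0,0],
    [0,0,0],
    [0,0,0],
  ],
  spin=[0,0,0,0,0],
  hand=[0.02,0.02,0.02,0.02,0.02],
)

```text
time: 79.72
tcp_pos: [0.6114, -0.0807, 0.1815]
orientation: [3.141, 0.001, 3.129]
wrist_force: [-0.4, -0.3, -1.2]
width: 0.0291
grip_force: 59.7
```

Call:
servo_tool(
  slide=[
    [0,0,0.015],
    [0,0,0],
    [0,0,0],
    [0,0,0],
    [0,0,0],
  ],
  spin=[0,0,0,0,0],
  hand=[0.02,0.045,0.045,0.045,0.045],
  grip_force=30,
)

```text
time: 80.35
tcp_pos: [0.6115, -0.0807, 0.1664]
orientation: [3.141, 0.001, 3.129]
wrist_force: [0.3, 0.9, -0.8]
width: 0.045
grip_force: 0.0
```

Call:
servo_tool(
  slide=[
    [0,0,-0.05],
    [0,0,-0.05],
    [0,0,-0.045],
    [0.03,0.02,0],
    [0.03,0,0],
  ],
  spin=[0,0,0,0,0],
  hand=[0.045,0.045,0.045,0.0,0.0],
)

```text
time: 80.97
tcp_pos: [0.5512, -0.0591, 0.3114]
orientation: [3.141, 0.001, 3.13]
wrist_force: [-0.5, 0.0, 0.2]
width: 0.0092
grip_force: 0.0
```

Run:
```python
from h import *
s=st();im=cam('wrist');look('wrist','stick1','driver_notch','driver_axis','driver_mark')
im=cam('scene');look('scene','stick1','door_edge','door_hinge','driver_notch','driver_mark','driver_axis')
im2=cam('side');look('side','stick1','door_edge','door_hinge','driver_notch','driver_mark')
a=cv2.resize(im['image'][150:290,150:320],(480,395));b=cv2.resize(im2['image'][120:240,190:320],(320,295))
c=np.zeros((395,800,3),np.uint8);c[:,:480]=a;c[:295,480:]=b;cv2.imwrite('pics/x13.png',c[:,:,::-1])
```

```text
t 80.97 tcp [ 0.5512 -0.0591  0.3114] yaw 179.3 F [-0.5  0.   0.2] w 0.0092 g 0.0
wrist stick1 [([0.6198, -0.0766, 0.0677], 0.95), ([0.5805, -0.0833, 0.0722], 0.9), ([0.5796, -0.0359, 0.072], 0.87), ([0.6206, -0.0337, 0.0692], 0.59)]
wrist driver_notch []
wrist driver_axis [([0.5997, -0.217, 0.137], 0.66)]
wrist driver_mark [([0.5139, -0.2147, 0.1368], 0.7)]
scene stick1 [([0.5797, -0.0352, 0.073], 0.63), ([0.577, -0.0789, 0.0688], 0.57)]
scene door_edge [([0.6713, -0.053, 0.2411], 0.56)]
scene door_hinge [([0.6555, -0.0591, 0.1274], 0.88), ([0.6183, -0.0828, 0.1259], 0.64), ([0.5988, -0.2191, 0.1244], 0.34)]
scene driver_notch [([0.5124, -0.2149, 0.1361], 0.77)]
scene driver_mark [([0.5777, -0.0814, 0.0686], 0.34)]
scene driver_axis [([0.5991, -0.2148, 0.1363], 0.72)]
side stick1 [([0.5805, -0.0364, 0.0706], 0.6), ([0.6018, -0.0595, 0.1216], 0.59), ([0.6213, -0.034, 0.0704], 0.52), ([0.6199, -0.0794, 0.071], 0.43)]
side door_edge [([0.6705, -0.0608, 0.2435], 0.87)]
side door_hinge [([0.6603, -0.0564, 0.1295], 0.72)]
side driver_notch [([0.5122, -0.2132, 0.137], 0.73), ([0.5971, -0.2146, 0.1385], 0.17)]
side driver_mark [([0.5139, -0.2133, 0.1373], 0.87)]
```

View pics/x13.png

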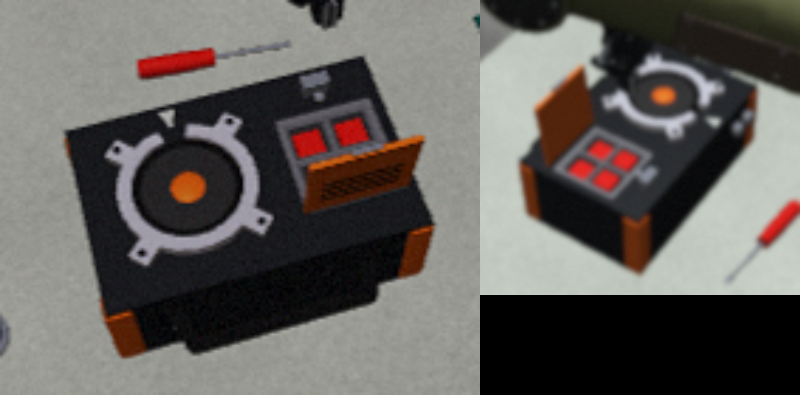

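All four red caps sit flush in the wells and the notch faces the white mark ((168,118) against the notch at about (172,133)). Now the door: go over it and behind.

Call:
servo_tool(
  slide=[
    [-0.05,0,0],
    [-0.05,0,0],
    [-0.049,0,0],
    [0,0,0],
    [0,0,0],
  ],
  spin=[0,0,0,0,0],
  hand=[0,0,0,0,0],
)

```text
time: 82.5
tcp_pos: [0.7006, -0.062, 0.3104]
orientation: [-3.141, -0.001, 3.129]
wrist_force: [-1.4, 0.2, 0.5]
width: -0.0001
grip_force: 0.0
```

Call:
servo_tool(
  slide=[
    [0,0,0.03],
    [0,0,0.03],
    [0,0,0],
    [0,0,0],
    [0,0,0],
  ],
  spin=[0,0,0,0,0],
  hand=[0,0,0,0,0],
)

```text
time: 83.12
tcp_pos: [0.7008, -0.062, 0.2538]
orientation: [3.141, 0.004, 3.129]
wrist_force: [0.5, -0.8, 0.4]
width: 0.0001
grip_force: 0.0
```

Call:
servo_tool(
  slide=[
    [0.015,0,0],
    [0.014,0,0],
    [0.014,0,0],
    [0.0145,0,0.004],
    [0.0145,0,0.004],
  ],
  spin=[0,0,0,0,0],
  hand=[0,0,0,0,0],
)

```text
time: 83.75
tcp_pos: [0.6287, -0.0609, 0.2446]
orientation: [3.141, 0.003, 3.129]
wrist_force: [0.7, -0.5, -0.4]
width: 0.0001
grip_force: 0.5
```

Call:
servo_tool(
  slide=[
    [0.0125,0,0.008],
    [0.0125,0,0.008],
    [0.01,0,0.0115],
    [0.01,0,0.0115],
    [0.005,0,0.0115],
  ],
  spin=[0,0,0,0,0],
  hand=[0,0,0,0,0],
)

```text
time: 84.38
tcp_pos: [0.5787, -0.0603, 0.1937]
orientation: [3.141, 0.002, 3.129]
wrist_force: [-0.4, 0.5, 1.4]
width: 0.0004
grip_force: 0.3
```

Run:
```python
from h import *
st();cam('side');look('side','door_edge');cam('scene');look('scene','door_edge')
```

```text
t 84.38 tcp [ 0.5787 -0.0603  0.1937] yaw 179.3 F [-0.4  0.5  1.4] w 0.0004 g 0.3
side door_edge [([0.5497, -0.0625, 0.1753], 0.84)]
scene door_edge []
```

Call:
servo_tool(
  slide=[
    [0.006,0,0.01],
    [0.006,0,0.01],
    [0.005,0,0.006],
    [0,0,0.003],
    [0,0,0.002],
  ],
  spin=[0,0,0,0,0],
  hand=[0,0,0,0,0],
)

```text
time: 85.2
tcp_pos: [0.563, -0.0602, 0.166]
orientation: [-3.141, 0.007, 3.13]
wrist_force: [-3.8, 3.1, 18.8]
width: -0.0
grip_force: 8.7
```

Call:
servo_tool(
  slide=[
    [0,0,0.002],
    [0,0,0.002],
    [0,0,0],
    [0,0,0],
    [0,0,0],
  ],
  spin=[0,0,0,0,0],
  hand=[0,0,0,0,0],
)

```text
time: 85.82
tcp_pos: [0.5616, -0.06, 0.1581]
orientation: [3.142, 0.001, 3.129]
wrist_force: [-1.4, 1.7, 5.5]
width: 0.0001
grip_force: 2.9
```

Force rose to 19 N and then fell, so it probably snapped in. I'll press a little more to confirm it is firm.

Call:
servo_tool(
  slide=[
    [0,0,0.002],
    [0,0,0.001],
    [0,0,0],
    [0,0,0],
    [0,0,0],
  ],
  spin=[0,0,0,0,0],
  hand=[0,0,0,0,0],
)

```text
time: 86.45
tcp_pos: [0.5616, -0.06, 0.1579]
orientation: [-3.141, 0.002, 3.13]
wrist_force: [-8.6, 4.0, 17.7]
width: 0.0002
grip_force: 8.7
```

Call:
servo_tool(
  slide=[
    [0,0,-0.03],
    [0,0,-0.06],
    [0,0,-0.06],
    [0.06,0,0],
    [0.06,0,0],
  ],
  spin=[0,0,0,0,0],
  hand=[0,0,0,0,0],
)

```text
time: 87.08
tcp_pos: [0.4406, -0.0585, 0.3035]
orientation: [-3.141, -0.002, 3.128]
wrist_force: [-0.8, 0.2, 1.9]
width: 0.0001
grip_force: 0.0
```

Run:
```python
from h import *
st()
a=cam('wrist');look('wrist','door_edge','door_hinge','driver_notch','driver_mark','driver_axis')
b=cam('side');look('side','door_edge','door_hinge')
c=cam('scene');look('scene','door_edge')
p=cv2.resize(a['image'],(480,360));q=cv2.resize(b['image'][120:240,190:320],(320,295))
o=np.zeros((600,800,3),np.uint8);o[:360,:480]=p;o[:295,480:]=q;o[360:,:480]=cv2.resize(c['image'][160:260,150:350],(480,240));cv2.imwrite('pics/x14.png',o[:,:,::-1])
```

```text
t 87.08 tcp [ 0.4406 -0.0585  0.3035] yaw 179.2 F [-0.8  0.2  1.9] w 0.0001 g 0.0
wrist door_edge []
wrist door_hinge [([0.6571, -0.0596, 0.1313], 0.55)]
wrist driver_notch [([0.5122, -0.2152, 0.136], 0.97), ([0.5386, 0.3191, -0.0042], 0.4)]
wrist driver_mark [([0.515, -0.2146, 0.1352], 0.84), ([0.6182, -0.0795, 0.1247], 0.66)]
wrist driver_axis [([0.5986, -0.2164, 0.1391], 0.71)]
side door_edge [([0.5409, -0.061, 0.1349], 0.61)]
side door_hinge [([0.5766, -0.0318, 0.1258], 0.67), ([0.5946, -0.2188, 0.1358], 0.64), ([0.6616, -0.0541, 0.1285], 0.6)]
scene door_edge [([0.5464, -0.0542, 0.1311], 0.91), ([0.6328, -0.4594, 0.0048], 0.67), ([0.5807, -0.0343, 0.1247], 0.62)]
```

View pics/x14.png

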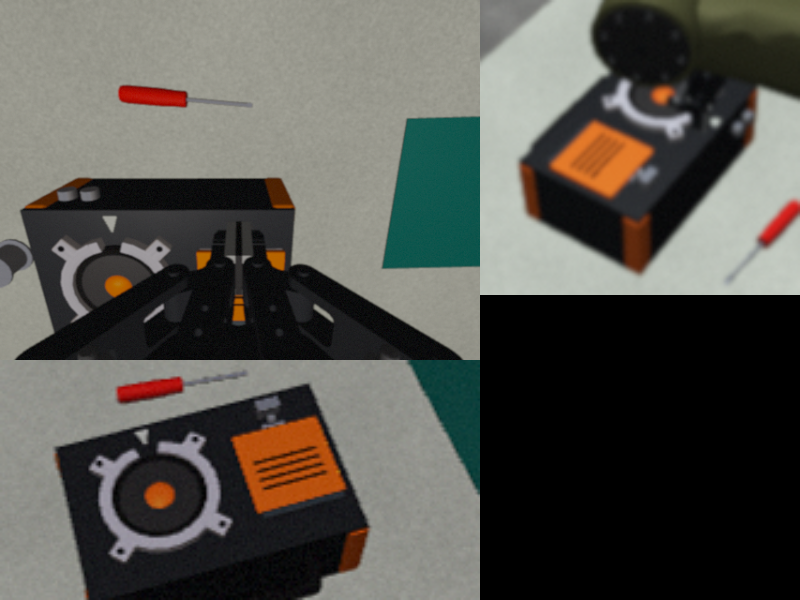

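The door lies flat. The pad height (0.133 m) matches a shut plate, and the snap from 0.166 to 0.158 m followed by a firm stop shows it latched. The notch faces the mark and the bystanders are unmoved, so I'm handing in.

```bash
python3 -c "
from cell import workorder
print(workorder.close_job())"
```

```text
the job is handed in; nothing more can be done
None
```

The job is handed in, but it returned no verdict: driver notch on the mark, four sticks contact-end down in their wells, battery door shut and by the press force latched, and no bystander touched as far as I could see.

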